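Check a coffee tin out to the tasting place with a hand scanner

ROBOT

A 6-joint arm with a two-finger parallel gripper is mounted at the origin on the work surface. World frame = base frame: x ahead of the robot, y to its left, z up, the work surface at z = 0. Lengths are in m, angles in rad, forces in N, time in s.
With the tool pointing down it reaches from about 0.3 to 0.775 m from the base axis. Payload 14.6 kg.
Tool frame: the origin (TCP) lies midway between the tips of the shut fingers; the grasp point (between the pads) lies 19 mm behind it (grasp_offset is the distance from the TCP to the grasp point, in m); z points along the fingers, y is the line along which they close (so a half turn about z gives the same grasp; the last joint's range is limited). The gripper opens to 94 mm and grips with 3 to 60 N. Pads are 16 mm wide; open, the fingers measure 119 mm over their backs; the gripper's body (75 mm by 177 mm) begins 78 mm behind the grasp point.
Start: joints at [-1.347, 0.3, 1.521, -0, 1.321, -0.067], TCP at [0.158, -0.527, 0.205] pointing down, gripper open.
Joint ranges: [-3.03, 3.03], [-0.79, 2.21], [0.23, 2.52], [-1.04, 4.18], [0, 3.07], [-2.55, 2.55]. Speed limits (rad/s): [2.22, 2.22, 2.57, 3.14, 3.14, 3.14].

INTERFACE

Orientations are given as [roll, pitch, yaw] about the fixed x, y, z axes, in that order (R = Rz(yaw) Ry(pitch) Rx(roll)).
In Python, from station import * gives the robot as it stands. The module is installed in compiled form; this text tells all that it offers.
- The arm moves only by the tool send_rows, never from a script. Its argument "rows" is a list of rows, each an object of numbers: "dx", "dy", "dz": the shift along the tool's x, y, z in mm; "roll": the turn about the tool's z in degrees; "jaw": the closure, from -1 (fully open) to 1 (shut). In form: [{"dx": .., "dy": .., "dz": .., "roll": .., "jaw": ..}, ...]. A call has 1 to 12 rows; each row shifts and turns the commanded pose from where the row before left it, along the tool's axes as they then stand; what a row does not reach is not made up. A row lasts 1/12 s, in which the tool goes at most 41.7 mm and 7.16 degrees, less where a joint would pass 70% of its speed; a pose out of reach is approached as far as the arm can. A call is refused whole if a number of a shift passes 41.7 or a number of a turn 7.16, either way. A call with a gripper value outside its range is refused whole. The fingers move at their own pace and stop on an object; "force" is the grip in N (left out, the last holds). Time passes only in rows, so rows that do not move let the fingers close. It gives the time, the measured TCP pose, the force, the opening and the grip force at its end, in the units of the state.
- get_obs(): the state, without advancing time (a new reading comes with each control period).
- camera(name): name is "scene" or "top" or "wrist"; returns a dict with "frame" (480x640x3 uint8, red, green, blue), "z_map" (480x640 float32, m along the optical axis (not along the pixel's ray), 0 where there is no reading), "camera_matrix" (3x3 intrinsics, pixels), "D" ([k1, k2, p1, p2, k3] as OpenCV has them; the pictures are not rectified), "rvec" (rotation vector, rad) and "tvec" (3), from world to camera coordinates, as OpenCV has them. Camera axes: x right, y down, z forward; pixel columns grow to the right and rows downward; lengths in m; the calibration is good to about 2 mm. A picture is of the moment at which its call begins.
- hand_in(): hands the job in; it is judged then, once.
The state is a dict: "time_s": time; "qpos": joint angles; "joint_vel": joint speeds; "tau": joint torques, N m; "ee_pos": TCP position; "eef_rot": TCP orientation; "force": force on the tool from outside, world axes, zero at the start; "moment": the same for the moment, N m; "grip_width": finger opening in m; "grip_force": force on a finger pad.
Only numpy, scipy, OpenCV 4.12 (cv2) and the standard library are available. Lean on these libraries where they do the work, as an engineer would, in place of code of your own. Each camera call takes 0.05 s, during which the arm holds its last target. There are 200 camera calls.

TASK

Check the red coffee tin out to the tasting board: take the yellow scanner from its stand and read the code on the red tin's lid where it stands, then the code on the tilted card at the back of the board, each time pointing the scanner straight and square at the middle of the code with its window about 7 cm away and holding it quite still for a good second. Put the scanner back in its stand, fully down, and only then set the red tin gently and upright on the board's round black coaster, wholly on it. Do not knock the card or shift the other tins, the cups or the scoop.

Things in the scene. Friction and masses are not known exactly. Their poses are not given: they have to be found in the camera images.
- scanner_grip (a point): Middle of the scanner's black handle (hold here): 40 mm along x, 28 mm along y (grip across y), 85 mm long. Below it a yellow head 44 x 44 mm, 67 mm long, the window in its end. In all a straight stick 152 mm long, 0.16 kg, standing window down. Point on its axis, 105 mm from the window, 47 mm from the handle's end. z points from window to handle's end; it reads along -z
- scanner_window (a point): centre of the scanner's window, in the end face of the yellow head; same axes as the scanner_grip
- scan_spot (a point): the point where the scanner reads best, in the open air on its axis, 70 mm in front of the window (175 mm from scanner_grip along -z); same axes. Aimed well, it lies at the centre of the code
- holder_seat (a point): Scanner stand, fixed: black foot 110 x 100 mm with a grey square socket open at the top, inside 56 x 56 mm, walls 6 mm, 42 mm deep, rim 50 mm above the table. Point: centre of the socket's floor, 8 mm above the table, where the window rests (6 mm play each side). x, y along the socket's sides, z up. Scanner goes in either way round, sides parallel to the socket's
- tin_center (a point): Centre, half-way up, of the red coffee tin: closed, round, 62 mm across the lid (60 lower down), 80 mm tall, 0.18 kg, upright on a flat cork tray 8 mm thick. Same-sized blue and green tins stand on the tray, centres at least 115 mm from it; which stands where changes. z is its axis
- tin_code (a point): centre of the square code label (32 mm) on the red tin's lid, at the top, 40 mm above tin_center; z is the label's outward normal (up)
- card_code (a point): Centre of the square code label (36 mm) on the yellow card (76 x 88 mm, black plate) at the back of the tasting board. The card leans on a hinge at its lower edge and faces up and towards the robot's side; z is its outward normal, y level along the card, x up the slope. Point 42 mm up the slope from the hinge
- card (a joint): tilt of the card from level (rad): 0 would be lying flat facing up. It stands between 0.42 and 0.66, different each time, on a stiff hinge: it stays where it is unless pushed, and should not be pushed
- coaster (a point): Centre of the round black coaster (84 mm across, flush) in the top face, 12 mm above the table, of the tasting board: fixed, wooden, 200 mm (x) by 180 mm (y). The card's hinge is 75 mm away towards +x, 38 mm above the table; the card's top edge is at most about 90 mm above the table. Axes as the board, z up
- board: the tasting board with its card; origin at the centre of its underside, x towards the card, z up
- scanner: the scanner as a whole; origin at its window, z towards the handle's end
- red_tin: the red tin as a whole; origin at the centre of its underside, z up its axis
- blue_tin: a bystander: a blue tin, otherwise the same as the red one, on the cork tray
- green_tin: a bystander: a green tin, otherwise the same as the red one, on the cork tray
- cup_stack: a bystander: red paper cups nested to a stack, 80 mm across and 134 mm tall, upright on the table; origin at the centre of its underside
- bean_cup: a bystander: white paper cup with coffee beans, 68 mm across, 60 mm tall; origin at the centre of its underside
- scoop: a bystander: small black spoon-shaped scoop lying flat on the table, about 20 mm high; its x axis runs along it

How it is judged:
By the outcome, as a careful person would: the job done as asked, in the order asked, and still so for the second after the job is handed in, with the robot touching nothing.
It also fails if it takes over 72 s, if anything falls off the work surface, if the arm or the gripper's body presses on something with over 40 N, if the wrist force passes 120 N, or if a joint passes its speed limit or range.

## Working session

There is one attempt and no reset: what is moved stays moved. The work goes in short steps, Python scripts to look and compute and a tool call to move; the robot and the scene stay as the last step left them, time stands still between calls to the robot, and variables do not carry over. Pictures are saved under pics/ and viewed, at most 10 in all, crops included, and the job is handed in when it is done.

Besides the shell and the picture viewer there is one more tool, called as name(argument=value, ...), one argument or row to a line, values as JSON. send_rows: Moves the arm, as the interface text tells. Its arguments: {"type":"object","properties":{"rows":{"type":"array"},"force":{"type":"number"}},"required":["rows"]}

```bash
mkdir -p pics; cat > h.py <<'E'
from station import *
import numpy as np, cv2
from scipy.spatial.transform import Rotation as Ro
def world(c,uv,h=None):
    uv=np.array(uv,float).reshape(-1,1,2)
    n=cv2.undistortPoints(uv,c["camera_matrix"],c["D"]).reshape(-1,2)
    R=cv2.Rodrigues(np.array(c["rvec"],float))[0]; t=np.array(c["tvec"],float).ravel()
    d=np.c_[n,np.ones(len(n))]
    if h is None:
        z=np.array([c["z_map"][int(round(v)),int(round(u))] for u,v in uv.reshape(-1,2)])
        return (d*z[:,None]-t)@R
    o=-R.T@t; dw=d@R
    s=(h-o[2])/dw[:,2]
    return o+dw*s[:,None]
def save(c,n): cv2.imwrite("pics/"+n+".png",c["frame"][:,:,::-1])
def cloud(c):
    v,u=np.mgrid[0:480,0:640]
    return world(c,np.stack([u.ravel(),v.ravel()],1)).reshape(480,640,3)
E
python3 - <<'E'
from h import *
for n in ["scene","top","wrist"]:
    c=camera(n); save(c,n+"0")
    R=cv2.Rodrigues(np.array(c["rvec"],float))[0]; print(n,-R.T@np.array(c["tvec"]).ravel(),R[2])
o=get_obs(); print(o)
E
```

```text
scene [ 1.33470144 -0.27793598  0.77124961] [-0.71385584  0.2907859  -0.63706625]
top [0.46702657 0.01847848 1.26761563] [ 3.18359786e-02 -8.16081403e-04 -9.99492774e-01]
wrist [ 0.23815094 -0.50285802  0.38445309] [-0.27497775 -0.08079484 -0.9580498 ]
{'time_s': 0.15, 'qpos': array([-1.34659572e+00,  3.00339321e-01,  1.52142728e+00, -2.33504249e-05,
        1.32068182e+00, -6.65910764e-02]), 'joint_vel': array([-0.00121454, -0.00251735, -0.00152249,  0.00153387, -0.00052489,
        0.00022155]), 'tau': array([-2.07688902e-05, -5.31960332e+01, -3.52820241e+01,  7.08233588e-02,
        2.36010592e-02, -7.14378325e-05]), 'ee_pos': array([ 0.15764418, -0.52672318,  0.20502368]), 'eef_rot': array([-3.14073728e+00, -3.43755255e-05,  2.90797463e-01]), 'force': array([-0.02036405,  0.5658996 ,  0.40398892]), 'moment': array([-0.02557314, -0.01168103,  0.02548795]), 'grip_force': 0.0, 'grip_width': 0.09382421564904415}
```

View pics/top0.png

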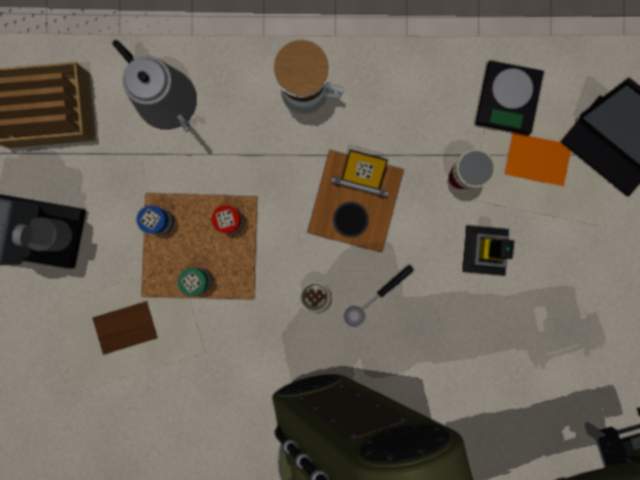

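View pics/scene0.png

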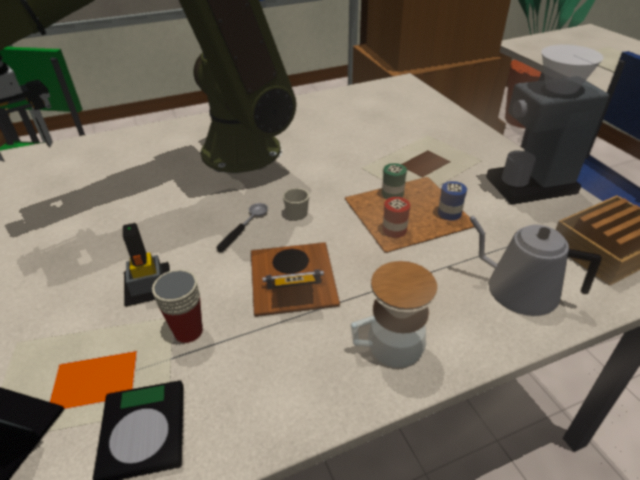

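The top view shows the scanner at about (492,250), the red tin at (227,219), the card at (365,170) and the coaster at (351,219). The scene view shows the same layout, with the cup stack near the scanner. I'll measure each of these next.

```bash
cat > m.py <<'E'
from h import *
c=camera("top"); P=cloud(c); f=c["frame"]; hsv=cv2.cvtColor(f,cv2.COLOR_RGB2HSV)
np.save("Ptop.npy",P)
def rect(mask,h,name,box):
    m=np.zeros((480,640),np.uint8); x0,y0,x1,y1=box; m[y0:y1,x0:x1]=mask[y0:y1,x0:x1]
    k,_=cv2.findContours(m,cv2.RETR_EXTERNAL,cv2.CHAIN_APPROX_NONE); k=max(k,key=cv2.contourArea)
    w=world(c,k.reshape(-1,2),h)[:,:2]*1000
    r=cv2.minAreaRect(w.astype(np.float32)); print(name,[np.round(a,1) for a in r],"zmed",np.round(np.median(P[m>0][:,2]),4),"px",r and np.round(k.reshape(-1,2).mean(0)))
z=P[:,:,2]
V=hsv[:,:,2];S=hsv[:,:,1];H=hsv[:,:,0]
rect((z>.12).astype(np.uint8),.16,"handle",(470,225,530,280))
rect(((V<75)&(z<.025)|(z>.0035)&(z<.03)).astype(np.uint8),.008,"foot",(455,218,520,280))
rect(((z>.04)&(z<.06)).astype(np.uint8),.05,"socket",(470,225,530,280))
rect((z>.07).astype(np.uint8),.088,"redtin",(205,200,250,240))
rect(((H<10)|(H>170)).astype(np.uint8)*(S>120).astype(np.uint8)*(z>.05),.088,"redlidcol",(205,200,250,240))
rect(((V<60)).astype(np.uint8),.012,"coaster",(330,198,373,240))
rect(((z>.006)&(z<.03)|((H<18)&(S>90))).astype(np.uint8),.012,"board",(300,145,410,255))
rect(((H>18)&(H<35)&(S>140)&(V>80)).astype(np.uint8),.065,"card",(335,140,395,195))
rect((z>.1).astype(np.uint8),.134,"cups",(440,140,500,200))
rect((z>.03).astype(np.uint8),.06,"bean",(295,275,335,315))
m=((H>18)&(H<35)&(S>140)); m[:140]=0;m[195:]=0;m[:,:335]=0;m[:,395:]=0
m=cv2.erode(cv2.morphologyEx(m.astype(np.uint8),cv2.MORPH_CLOSE,np.ones((9,9))),np.ones((5,5)))>0
q=P[m]; q=q[(q[:,2]>.03)]; 
cc=q.mean(0); 
u,s,vt=np.linalg.svd(q-cc); n=vt[2]*np.sign(vt[2][2]); print("card plane",cc,n,"tilt",np.arccos(n[2]),"yaw(card up dir)",np.degrees(np.arctan2(-n[1],-n[0])),s/np.sqrt(len(q)),q.min(0),q.max(0))
big=cv2.resize(f[130:300,290:530],None,fx=3.3,fy=3.3,interpolation=cv2.INTER_CUBIC); cv2.imwrite("pics/crop.png",big[:,:,::-1])
E
python3 m.py
```

```text
handle [array([ 481.9, -338.1]), array([41.6, 42.4]), np.float64(83.7)] zmed 0.1585 px [504. 249.]
foot [array([ 481.3, -345.1]), array([105.1, 121.5]), np.float64(84.0)] zmed 0.0074 px [482. 250.]
socket [array([ 480.5, -344.3]), array([69.7, 70. ]), np.float64(85.2)] zmed 0.0493 px [487. 250.]
redtin [array([546.7, 236.4]), array([61.1, 59.3]), np.float64(45.4)] zmed 0.088 px [226. 218.]
redlidcol [array([547.2, 235.9]), array([60.5, 60.2]), np.float64(0.4)] zmed 0.0877 px [226. 219.]
coaster [array([550.8, -34.8]), array([78.2, 78.1]), np.float64(0.1)] zmed 0.0129 px [350. 219.]
board [array([594., -48.]), array([183., 200.]), np.float64(75.2)] zmed 0.0121 px [356. 198.]
card [array([656.2, -63.6]), array([81.3, 64.7]), np.float64(75.2)] zmed 0.0613 px [364. 170.]
cups [array([ 648. , -285.6]), array([79. , 85.2]), np.float64(44.6)] zmed 0.1342 px [474. 168.]
bean [array([376.7,  45.2]), array([67.9, 63.8]), np.float64(0.1)] zmed 0.0576 px [314. 297.]
card plane [ 0.65807871 -0.06442236  0.06495614] [ 0.96154533 -0.2473802   0.11930472] tilt 1.4512067543330875 yaw(card up dir) 165.57220224097085 [0.05698114 0.02616711 0.01800216] [ 0.46702657 -0.10415171  0.04056042] [0.68900559 0.01847848 1.26761563]
```

View pics/crop.png

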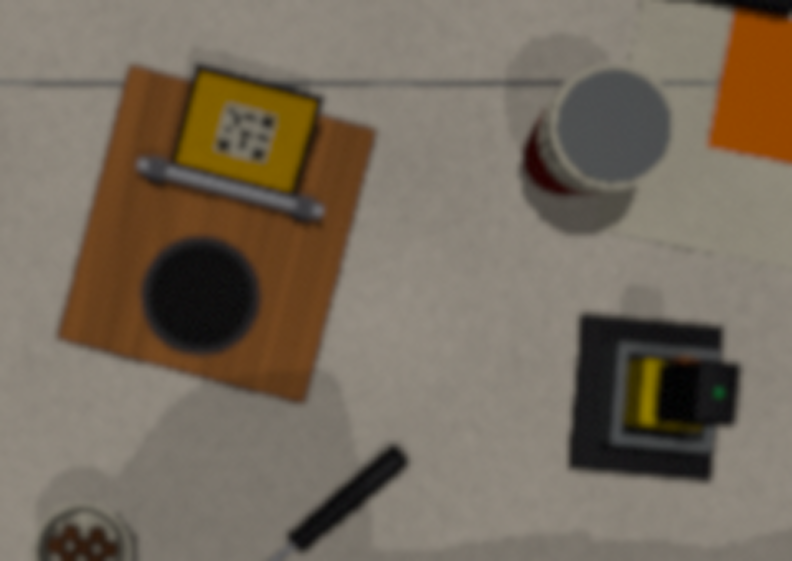

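```bash
cat >> h.py <<'E'
def to(p,yawdeg,o=None):
    o=o or get_obs(); R=Ro.from_euler("xyz",o["eef_rot"]).as_matrix()
    d=R.T@(np.array(p)-o["ee_pos"])*1000
    y=np.degrees(np.arctan2(R[1,0],R[0,0]))
    print("shift(mm, present axes)",d.round(1),"roll",round(-((yawdeg-y+180)%360-180),2),"| now",o["ee_pos"].round(4),"yaw",round(y,2),"t",round(o["time_s"],2),"w",round(o["grip_width"],4),"f",o["force"].round(1))
E
python3 - <<'E'
from h import *
P=np.load("Ptop.npy"); c=camera("top"); f=c["frame"]; hsv=cv2.cvtColor(f,cv2.COLOR_RGB2HSV)
H,S,V=[hsv[:,:,i] for i in range(3)]
box=np.zeros((480,640),bool); box[145:195,338:392]=1
y=((H>18)&(H<35)&(S>140)&(V>80)&box).astype(np.uint8)
fill=cv2.morphologyEx(y,cv2.MORPH_CLOSE,np.ones((13,13)))
m=cv2.erode(fill,np.ones((3,3)))>0
q=P[m]; q=q[(q[:,2]>.03)&(q[:,2]<.12)]
for _ in range(3):
    cc=q.mean(0); vt=np.linalg.svd(q-cc,full_matrices=False)[2]; n=vt[2]*np.sign(vt[2][2]); r=(q-cc)@n; q=q[abs(r)<2.5*r.std()+1e-4]
print("n",n,"tilt",np.arccos(n[2]),"yaw",np.degrees(np.arctan2(-n[1],-n[0])),"rms",r.std(),len(q))
code=((fill>0)&(S<110)).astype(np.uint8); code=cv2.morphologyEx(code,cv2.MORPH_OPEN,np.ones((2,2)))
k,_=cv2.findContours(cv2.morphologyEx(code,cv2.MORPH_CLOSE,np.ones((5,5))),cv2.RETR_EXTERNAL,cv2.CHAIN_APPROX_NONE); k=max(k,key=cv2.contourArea)
rc=cv2.minAreaRect(k); print("code px",rc)
d=world(c,[rc[0]],0.)[0]; o=world(c,[rc[0]],1.)[0]; s=((cc-o)@n)/((d-o)@n); print("code",o+s*(d-o),"card centre",cc)
red=((S<110)).astype(np.uint8); b2=np.zeros_like(red); b2[205:233,213:241]=red[205:233,213:241]
k,_=cv2.findContours(cv2.morphologyEx(b2,cv2.MORPH_CLOSE,np.ones((5,5))),cv2.RETR_EXTERNAL,cv2.CHAIN_APPROX_NONE); k=max(k,key=cv2.contourArea)
rc=cv2.minAreaRect(k); print("tincode",rc,world(c,[rc[0]],.088))
to([.481,-.345,.205],-5)
E
```

```text
n [-0.53148827  0.14385457  0.83476109] tilt 0.5830975827408887 yaw -15.145011005332329 rms 0.002168491487392888 678
code px ((357.5, 172.5), (5.0, 1.0), 90.0)
code [ 0.65143632 -0.04948569  0.05538969] card centre [ 0.65720398 -0.06325591  0.06143496]
tincode ((224.85000610351562, 218.55003356933594), (14.862703323364258, 15.17893123626709), 71.56504821777344) [[0.54599726 0.23833608 0.088     ]]
shift(mm, present axes) [ 3.619e+02 -8.140e+01  3.000e-01] roll 21.66 | now [ 0.1577 -0.5268  0.2052] yaw 16.66 t 0.25 w 0.0944 f [-0.1 -0.1 -0.6]
```

send_rows(
  rows=[
    {"dx": 30,"dy": -7,"jaw": -1},
    {"dx": 33,"dy": -7.4},
    {"dx": 33,"dy": -7.4},
    {"dx": 33,"dy": -7.4},
    {"dx": 33,"dy": -7.4},
    {"dx": 33,"dy": -7.4},
    {"dx": 33,"dy": -7.4},
    {"dx": 33,"dy": -7.4},
    {"dx": 33,"dy": -7.4},
    {"dx": 33,"dy": -7.4},
    {"dx": 34,"dy": -7.8},
    {"roll": 7},
  ],
)

```text
invalid input at $.rows[0]: expected keys dx, dy, dz, roll, jaw
```

send_rows(
  rows=[
    {"roll": 7},
    {"roll": 7},
    {"roll": 0.6},
    {},
  ],
)

```text
invalid input at $.rows[0]: expected keys dx, dy, dz, roll, jaw
```

```bash
python3 - <<'E'
from h import *
to([.481,-.345,.094],-5)
c=camera("wrist"); save(c,"w1")
E
```

```text
shift(mm, present axes) [361.9 -81.4 111.3] roll 21.66 | now [ 0.1577 -0.5268  0.2052] yaw 16.66 t 0.25 w 0.0944 f [-0.1 -0.1 -0.6]
```

View pics/w1.png

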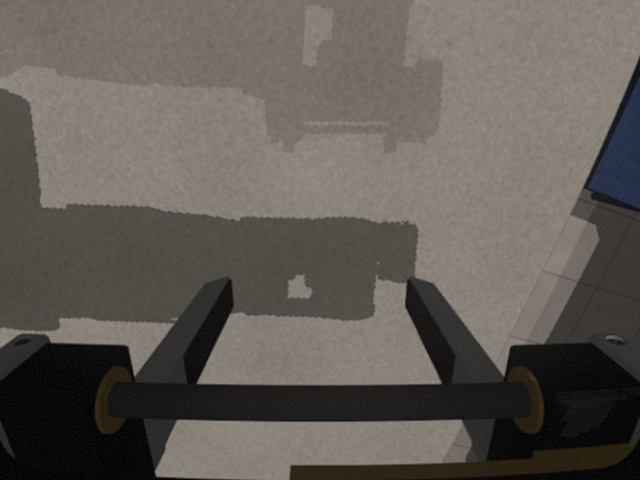

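The rows were refused because every key is needed, so this picture only shows bare table between the fingers. I'm sending them again in full.

send_rows(
  rows=[
    {"dx": 30,"dy": -7,"dz": 0,"roll": 0,"jaw": -1},
    {"dx": 33,"dy": -7.4,"dz": 0,"roll": 0,"jaw": -1},
    {"dx": 33,"dy": -7.4,"dz": 0,"roll": 0,"jaw": -1},
    {"dx": 33,"dy": -7.4,"dz": 0,"roll": 0,"jaw": -1},
    {"dx": 33,"dy": -7.4,"dz": 0,"roll": 0,"jaw": -1},
    {"dx": 33,"dy": -7.4,"dz": 0,"roll": 0,"jaw": -1},
    {"dx": 33,"dy": -7.4,"dz": 0,"roll": 0,"jaw": -1},
    {"dx": 33,"dy": -7.4,"dz": 0,"roll": 0,"jaw": -1},
    {"dx": 33,"dy": -7.4,"dz": 0,"roll": 0,"jaw": -1},
    {"dx": 33,"dy": -7.4,"dz": 0,"roll": 0,"jaw": -1},
    {"dx": 34,"dy": -7.8,"dz": 0,"roll": 0,"jaw": -1},
    {"dx": 0,"dy": 0,"dz": 0,"roll": 7,"jaw": -1},
  ],
)

```text
time_s: 1.3
ee_pos: [0.484, -0.3423, 0.205]
eef_rot: [-3.141, -0.001, 0.175]
force: [-1.3, 0.3, -0.2]
grip_width: 0.0939
grip_force: 0.0
```

send_rows(
  rows=[
    {"dx": 0,"dy": 0,"dz": 0,"roll": 7,"jaw": -1},
    {"dx": 0,"dy": 0,"dz": 0,"roll": 7,"jaw": -1},
    {"dx": 0,"dy": 0,"dz": 0,"roll": 0.6,"jaw": -1},
    {"dx": 0,"dy": 0,"dz": 0,"roll": 0,"jaw": -1},
  ],
)

```text
time_s: 1.63
ee_pos: [0.4802, -0.3454, 0.2054]
eef_rot: [-3.141, 0.0, -0.083]
force: [0.1, -0.2, -0.5]
grip_width: 0.0941
grip_force: 0.0
```

```bash
python3 - <<'E'
from h import *
to([.481,-.345,.094],-5)
c=camera("wrist"); save(c,"w2")
P=cloud(c); z=P[:,:,2]; m=(z>.135)&(z<.175)&(abs(P[:,:,0]-.48)<.05)&(abs(P[:,:,1]+.345)<.035)
q=P[m]; print(len(q),np.percentile(q,[2,50,98],axis=0))
# socket rim & handle orientation
t=(z>.15)&m; w=(P[t][:,:2]*1000).astype(np.float32); print("handle top",cv2.minAreaRect(w),np.median(P[t][:,2]))
s=(z>.044)&(z<.056)&(abs(P[:,:,0]-.48)<.06)&(abs(P[:,:,1]+.345)<.06); w=(P[s][:,:2]*1000).astype(np.float32); print("rim",cv2.minAreaRect(w),len(w),np.percentile(w,[1,99],axis=0))
E
```

```text
shift(mm, present axes) [  0.8  -0.5 111.4] roll 0.22 | now [ 0.4802 -0.3454  0.2054] yaw -4.78 t 1.63 w 0.0941 f [ 0.1 -0.2 -0.5]
2608 [[ 0.46353685 -0.35998233  0.13863691]
 [ 0.48532262 -0.34644037  0.15972426]
 [ 0.50156388 -0.33265049  0.16163689]]
handle top ((481.61077880859375, -346.17694091796875), (27.960369110107422, 39.41250991821289), 83.96947479248047) 0.15983014836174084
rim ((479.04931640625, -347.08392333984375), (68.10843658447266, 67.70614624023438), 84.77401733398438) 1584 [[ 444.3850827  -382.52878998]
 [ 514.65251282 -311.75909882]]
```

View pics/w2.png

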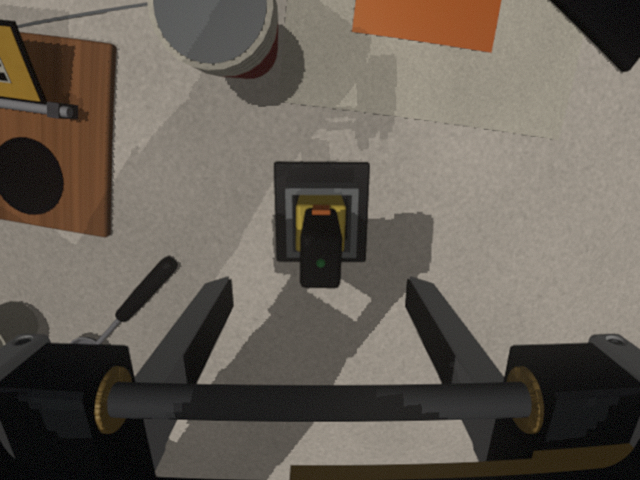

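The wrist view shows the handle centred between the open fingers at about (320,255), with the socket square to it. I'll go down and grip.

send_rows(
  rows=[
    {"dx": 1.3,"dy": 0.6,"dz": 10,"roll": 0.7,"jaw": -1},
    {"dx": 0,"dy": 0,"dz": 25,"roll": 0,"jaw": -1},
    {"dx": 0,"dy": 0,"dz": 30,"roll": 0,"jaw": -1},
    {"dx": 0,"dy": 0,"dz": 30,"roll": 0,"jaw": -1},
    {"dx": 0,"dy": 0,"dz": 12,"roll": 0,"jaw": -1},
    {"dx": 0,"dy": 0,"dz": 4.4,"roll": 0,"jaw": -1},
    {"dx": 0,"dy": 0,"dz": 0,"roll": 0,"jaw": 1},
    {"dx": 0,"dy": 0,"dz": 0,"roll": 0,"jaw": 1},
    {"dx": 0,"dy": 0,"dz": 0,"roll": 0,"jaw": 1},
    {"dx": 0,"dy": 0,"dz": 0,"roll": 0,"jaw": 1},
    {"dx": 0,"dy": 0,"dz": 0,"roll": 0,"jaw": 1},
    {"dx": 0,"dy": 0,"dz": 0,"roll": 0,"jaw": 1},
  ],
  force=30,
)

```text
time_s: 2.68
ee_pos: [0.4816, -0.3463, 0.0947]
eef_rot: [3.141, -0.001, -0.098]
force: [0.5, -0.3, 0.2]
grip_width: 0.0577
grip_force: 0.0
```

```bash
python3 - <<'E'
from h import *
to([.481,-.346,.20],-5.5)
to([.5467,.237,.244],-5.5)
E
```

```text
shift(mm, present axes) [-6.000e-01 -1.000e-01 -1.053e+02] roll -0.13 | now [ 0.4816 -0.3463  0.0947] yaw -5.63 t 2.68 w 0.0577 f [ 0.5 -0.3  0.2]
shift(mm, present axes) [   7.6 -586.7 -149.6] roll -0.13 | now [ 0.4816 -0.3463  0.0947] yaw -5.63 t 2.68 w 0.0577 f [ 0.5 -0.3  0.2]
```

send_rows(
  rows=[
    {"dx": 0,"dy": 0,"dz": 0,"roll": 0,"jaw": 1},
    {"dx": 0,"dy": 0,"dz": 0,"roll": 0,"jaw": 1},
    {"dx": 0,"dy": 0,"dz": 0,"roll": 0,"jaw": 1},
    {"dx": 0,"dy": 0,"dz": 0,"roll": 0,"jaw": 1},
    {"dx": 0,"dy": 0,"dz": 0,"roll": 0,"jaw": 1},
    {"dx": 0,"dy": 0,"dz": 0,"roll": 0,"jaw": 1},
    {"dx": 0,"dy": 0,"dz": 0,"roll": 0,"jaw": 1},
    {"dx": 0,"dy": 0,"dz": -10,"roll": 0,"jaw": 1},
    {"dx": 0,"dy": 0,"dz": -30,"roll": 0,"jaw": 1},
    {"dx": 0,"dy": 0,"dz": -40,"roll": 0,"jaw": 1},
    {"dx": 0,"dy": 0,"dz": -40,"roll": 0,"jaw": 1},
    {"dx": 0,"dy": 0,"dz": -29.6,"roll": 0,"jaw": 1},
  ],
  force=30,
)

```text
time_s: 3.68
ee_pos: [0.4815, -0.3462, 0.2479]
eef_rot: [3.14, -0.003, -0.098]
force: [0.3, 0.6, -1.4]
grip_width: 0.028
grip_force: 30.0
```

```bash
python3 - <<'E'
from h import *
to([.5467,.237,.244],-5.5)
print(get_obs()["grip_force"])
E
```

```text
shift(mm, present axes) [   7.5 -586.8    3. ] roll -0.14 | now [ 0.4815 -0.3462  0.2479] yaw -5.64 t 3.68 w 0.028 f [ 0.3  0.6 -1.4]
29.957026541233063
```

send_rows(
  rows=[
    {"dx": 0.4,"dy": -15,"dz": 0,"roll": 0,"jaw": 1},
    {"dx": 0.4,"dy": -30,"dz": 0,"roll": 0,"jaw": 1},
    {"dx": 0.4,"dy": -36,"dz": 0,"roll": 0,"jaw": 1},
    {"dx": 0.4,"dy": -36,"dz": 0,"roll": 0,"jaw": 1},
    {"dx": 0.4,"dy": -36,"dz": 0,"roll": 0,"jaw": 1},
    {"dx": 0.4,"dy": -36,"dz": 0,"roll": 0,"jaw": 1},
    {"dx": 0.4,"dy": -36,"dz": 0,"roll": 0,"jaw": 1},
    {"dx": 0.4,"dy": -36,"dz": 0,"roll": 0,"jaw": 1},
    {"dx": 0.4,"dy": -36,"dz": 0,"roll": 0,"jaw": 1},
    {"dx": 0.4,"dy": -36,"dz": 0,"roll": 0,"jaw": 1},
    {"dx": 0.4,"dy": -36,"dz": 0,"roll": 0,"jaw": 1},
    {"dx": 0.4,"dy": -36,"dz": 0,"roll": 0,"jaw": 1},
  ],
)

```text
time_s: 4.68
ee_pos: [0.5254, 0.0585, 0.2436]
eef_rot: [3.142, 0.0, -0.098]
force: [1.3, -0.1, -1.3]
grip_width: 0.0279
grip_force: 30.0
```

send_rows(
  rows=[
    {"dx": 0.4,"dy": -36,"dz": 0,"roll": 0,"jaw": 1},
    {"dx": 0.4,"dy": -36,"dz": 0,"roll": 0,"jaw": 1},
    {"dx": 0.4,"dy": -36,"dz": 0,"roll": 0,"jaw": 1},
    {"dx": 0.4,"dy": -36,"dz": 0,"roll": 0,"jaw": 1},
    {"dx": 0.5,"dy": -25,"dz": 0,"roll": 0,"jaw": 1},
    {"dx": 0.6,"dy": -12.8,"dz": 0,"roll": 0,"jaw": 1},
    {"dx": 0,"dy": 0,"dz": 0,"roll": 0,"jaw": 1},
    {"dx": 0,"dy": 0,"dz": 0,"roll": 0,"jaw": 1},
  ],
)

```text
time_s: 5.35
ee_pos: [0.5462, 0.2369, 0.2433]
eef_rot: [3.141, 0.001, -0.098]
force: [0.1, -1.5, -1.4]
grip_width: 0.0276
grip_force: 30.0
```

```bash
cat > sc.py <<'E'
from h import *
# scanner axis seen from a camera: points near the gripper, in tool frame
def scan(n="wrist",tag=None):
    o=get_obs(); R=Ro.from_euler("xyz",o["eef_rot"]).as_matrix()
    c=camera(n); P=cloud(c); f=c["frame"]; hsv=cv2.cvtColor(f,cv2.COLOR_RGB2HSV)
    if tag: save(c,tag)
    g=o["ee_pos"]-.019*R[:,2]
    T=(P-g)@R*1000   # tool frame about grasp point, mm, z down the fingers
    y=(hsv[:,:,0]>15)&(hsv[:,:,0]<38)&(hsv[:,:,1]>110)&(np.linalg.norm(T,axis=2)<125)&(T[:,:,2]>15)
    y=cv2.erode(y.astype(np.uint8),np.ones((3,3)))>0
    return T[y],T,c,o
E
python3 - <<'E'
from sc import *
to([.5467,.237,.244],-5.5)
for n in ["top","wrist","scene"]:
    q,T,c,o=scan(n,"s_"+n)
    print(n,len(q)); 
    if len(q)>20:print(np.percentile(q,[2,50,98],axis=0).round(1))
P=cloud(c)
c=camera("wrist"); P=cloud(c); z=P[:,:,2]; m=(z>.08)&(z<.095)&(abs(P[:,:,0]-.547)<.05)&(abs(P[:,:,1]-.237)<.05)
if m.sum()>50: print(m.sum(),cv2.minEnclosingCircle((P[m][:,:2]*1000).astype(np.float32)))
E
```

```text
shift(mm, present axes) [ 0.5 -0.1 -0.7] roll -0.1 | now [0.5462 0.2369 0.2433] yaw -5.6 t 5.35 w 0.0276 f [ 0.1 -1.5 -1.4]
top 29
[[-1.7 16.6 36.5]
 [12.6 21.2 46. ]
 [20.5 22.3 61.9]]
wrist 2273
[[  4.3 -20.4  36.8]
 [ 21.4  -0.6  48.1]
 [ 21.9  20.1  93. ]]
scene 564
[[-10.3 -17.8  36.5]
 [ 20.6   9.9  63. ]
 [ 24.1  21.2  96.1]]
1342 ((545.2432861328125, 237.96421813964844), 30.861743927001953)
```

send_rows(
  rows=[
    {"dx": 0,"dy": 0,"dz": -0.5,"roll": 0,"jaw": 1},
    {"dx": 0,"dy": 0,"dz": 0,"roll": 0,"jaw": 1},
    {"dx": 0,"dy": 0,"dz": 0,"roll": 0,"jaw": 1},
    {"dx": 0,"dy": 0,"dz": 0,"roll": 0,"jaw": 1},
    {"dx": 0,"dy": 0,"dz": 0,"roll": 0,"jaw": 1},
    {"dx": 0,"dy": 0,"dz": 0,"roll": 0,"jaw": 1},
    {"dx": 0,"dy": 0,"dz": 0,"roll": 0,"jaw": 1},
    {"dx": 0,"dy": 0,"dz": 0,"roll": 0,"jaw": 1},
    {"dx": 0,"dy": 0,"dz": 0,"roll": 0,"jaw": 1},
    {"dx": 0,"dy": 0,"dz": 0,"roll": 0,"jaw": 1},
    {"dx": 0,"dy": 0,"dz": 0,"roll": 0,"jaw": 1},
    {"dx": 0,"dy": 0,"dz": 0,"roll": 0,"jaw": 1},
  ],
)

```text
time_s: 6.55
ee_pos: [0.5465, 0.2371, 0.2442]
eef_rot: [-3.142, -0.0, -0.098]
force: [-0.2, -0.8, -1.9]
grip_width: 0.0279
grip_force: 30.0
```

send_rows(
  rows=[
    {"dx": 0,"dy": 0,"dz": 0,"roll": 0,"jaw": 1},
    {"dx": 0,"dy": 0,"dz": 0,"roll": 0,"jaw": 1},
    {"dx": 0,"dy": 0,"dz": 0,"roll": 0,"jaw": 1},
    {"dx": 0,"dy": 0,"dz": 0,"roll": 0,"jaw": 1},
    {"dx": 0,"dy": 0,"dz": 0,"roll": 0,"jaw": 1},
    {"dx": 0,"dy": 0,"dz": 0,"roll": 0,"jaw": 1},
    {"dx": 0,"dy": 0,"dz": 0,"roll": 0,"jaw": 1},
    {"dx": 0,"dy": 0,"dz": 0,"roll": 0,"jaw": 1},
  ],
)

```text
time_s: 7.22
ee_pos: [0.5466, 0.2371, 0.2441]
eef_rot: [3.142, 0.0, -0.098]
force: [0.6, 0.0, -2.0]
grip_width: 0.0282
grip_force: 30.0
```

```bash
python3 - <<'E'
from sc import *
to([.5467,.237,.244],-5.5)
q,T,c,o=scan("wrist","w3")
q=q[(q[:,0]>17)&(q[:,2]>42)]; print("front face x = a+b z:",np.polyfit(q[:,2],q[:,0],1),len(q))
print("leds", [tuple(x) for x in []])
to([.479,-.347,.205],-5.5)
E
```

```text
shift(mm, present axes) [0.2 0.1 0.1] roll -0.14 | now [0.5466 0.2371 0.2441] yaw -5.64 t 7.22 w 0.0282 f [ 0.6  0.  -2. ]
front face x = a+b z: [1.37700641e-03 2.14095829e+01] 1279
leds []
shift(mm, present axes) [ -9.8 587.9  39.1] roll -0.14 | now [0.5465 0.2371 0.2442] yaw -5.64 t 7.27 w 0.0279 f [ 1.2  0.1 -1.6]
```

View pics/w3.png

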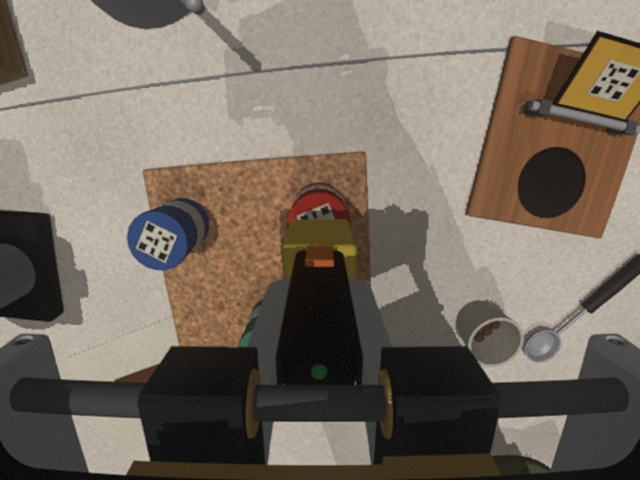

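The wrist view shows the scanner upright over the red lid at about (318,215), so the first read is done. Rows can't tilt the tool, so I'll tilt the scanner in the fingers. I'll lower its head partly into the fixed socket and draw the handle back with a light grip so it pivots over the rim.

send_rows(
  rows=[
    {"dx": -0.5,"dy": 15,"dz": 0,"roll": 0,"jaw": 1},
    {"dx": -0.5,"dy": 30,"dz": 0,"roll": 0,"jaw": 1},
    {"dx": -0.5,"dy": 36,"dz": 0,"roll": 0,"jaw": 1},
    {"dx": -0.5,"dy": 36,"dz": 0,"roll": 0,"jaw": 1},
    {"dx": -0.5,"dy": 36,"dz": 0,"roll": 0,"jaw": 1},
    {"dx": -0.5,"dy": 36,"dz": 0,"roll": 0,"jaw": 1},
    {"dx": -0.5,"dy": 36,"dz": 0,"roll": 0,"jaw": 1},
    {"dx": -0.5,"dy": 36,"dz": 0,"roll": 0,"jaw": 1},
    {"dx": -0.5,"dy": 36,"dz": 0,"roll": 0,"jaw": 1},
    {"dx": -0.5,"dy": 36,"dz": 0,"roll": 0,"jaw": 1},
    {"dx": -0.5,"dy": 36,"dz": 0,"roll": 0,"jaw": 1},
    {"dx": -0.5,"dy": 36,"dz": 0,"roll": 0,"jaw": 1},
  ],
)

```text
time_s: 8.27
ee_pos: [0.4997, -0.1676, 0.2444]
eef_rot: [3.141, -0.0, -0.099]
force: [1.0, 0.6, -1.3]
grip_width: 0.0281
grip_force: 30.0
```

send_rows(
  rows=[
    {"dx": -0.5,"dy": 36,"dz": 0,"roll": 0,"jaw": 1},
    {"dx": -0.5,"dy": 36,"dz": 0,"roll": 0,"jaw": 1},
    {"dx": -0.5,"dy": 36,"dz": 0,"roll": 0,"jaw": 1},
    {"dx": -0.5,"dy": 36,"dz": 0,"roll": 0,"jaw": 1},
    {"dx": -0.5,"dy": 25,"dz": 0,"roll": 0,"jaw": 1},
    {"dx": -0.3,"dy": 13,"dz": 0,"roll": 0,"jaw": 1},
    {"dx": 0,"dy": 0,"dz": 25,"roll": 0,"jaw": 1},
    {"dx": 0,"dy": 0,"dz": 30,"roll": 0,"jaw": 1},
    {"dx": 0,"dy": 0,"dz": 0,"roll": 0,"jaw": 1},
  ],
)

```text
time_s: 9.02
ee_pos: [0.4781, -0.3448, 0.1839]
eef_rot: [-3.137, 0.007, -0.099]
force: [-0.6, 0.5, -2.8]
grip_width: 0.0279
grip_force: 30.0
```

```bash
python3 - <<'E'
from sc import *
to([.480,-.346,.119],-5.5)
E
```

```text
shift(mm, present axes) [ 2.5  1.3 64.8] roll -0.15 | now [ 0.4781 -0.3448  0.1839] yaw -5.65 t 9.02 w 0.0279 f [-0.6  0.5 -2.8]
```

send_rows(
  rows=[
    {"dx": 2,"dy": 1,"dz": 10,"roll": 0,"jaw": 1},
    {"dx": 0,"dy": 0,"dz": 25,"roll": 0,"jaw": 1},
    {"dx": 0,"dy": 0,"dz": 22,"roll": 0,"jaw": 1},
    {"dx": 0,"dy": 0,"dz": 12,"roll": 0,"jaw": 1},
    {"dx": 0,"dy": 0,"dz": 0,"roll": 0,"jaw": 1},
    {"dx": 0,"dy": 0,"dz": 0,"roll": 0,"jaw": 1},
  ],
)

```text
time_s: 9.52
ee_pos: [0.4825, -0.3475, 0.1213]
eef_rot: [3.141, -0.001, -0.098]
force: [-0.2, 0.4, -0.9]
grip_width: 0.0277
grip_force: 30.0
```

send_rows(
  rows=[
    {"dx": 0,"dy": 0,"dz": 0,"roll": 0,"jaw": 1},
    {"dx": -3,"dy": 0,"dz": 0,"roll": 0,"jaw": 1},
    {"dx": -3,"dy": 0,"dz": 0,"roll": 0,"jaw": 1},
    {"dx": -3,"dy": 0,"dz": 0,"roll": 0,"jaw": 1},
    {"dx": -4,"dy": 0,"dz": -0.5,"roll": 0,"jaw": 1},
    {"dx": -4,"dy": 0,"dz": -0.5,"roll": 0,"jaw": 1},
    {"dx": -4,"dy": 0,"dz": -0.5,"roll": 0,"jaw": 1},
  ],
  force=8,
)

```text
time_s: 10.1
ee_pos: [0.4609, -0.3454, 0.1221]
eef_rot: [3.141, -0.001, -0.098]
force: [1.2, -0.8, 0.2]
grip_width: 0.0281
grip_force: 8.0
```

```bash
cat > tilt.py <<'E'
from sc import *
q,T,c,o=scan("wrist")
# front (+x) yellow face: fit line in tool xz, robustly; expected distance 22 from axis
q=q[abs(q[:,1])<18]
best=None
for t in np.arange(-.1,.9,.005):
    x=np.cos(t)*q[:,0]-np.sin(t)*q[:,2]   # scanner x (tilt carries head to +x)
    h,e=np.histogram(x,np.arange(-40,60,.75)); 
    if best is None or h.max()>best[0]: best=(h.max(),t,e[h.argmax()]+.375)
t=best[1]
x=np.cos(t)*q[:,0]-np.sin(t)*q[:,2]; g=q[abs(x-best[2])<1.5]
b=np.polyfit(g[:,2],g[:,0],1); t=np.arctan(b[0]); x=np.cos(t)*g[:,0]-np.sin(t)*g[:,2]
print("tilt",round(t,4),"face dist (22)",x.mean().round(1),x.std().round(2),len(g),"of",len(q))
z=np.sin(t)*g[:,0]+np.cos(t)*g[:,2]; print("along-axis range (38..105)",np.percentile(z,[1,99]).round(1),"y",np.percentile(g[:,1],[1,99]).round(1))
to([.480,-.346,.119],-5.5)
E
python3 tilt.py
```

```text
tilt 0.1062 face dist (22) 24.8 0.32 1813 of 2251
along-axis range (38..105) [38.4 96.8] y [-17.6  17.6]
shift(mm, present axes) [19.6 -1.4  3.1] roll -0.15 | now [ 0.4604 -0.3454  0.1221] yaw -5.65 t 10.15 w 0.0279 f [ 1.6 -0.7 -0.5]
```

The head is pivoting with little force. I'll carry on.

send_rows(
  rows=[
    {"dx": -4,"dy": 0,"dz": 0,"roll": 0,"jaw": 1},
    {"dx": -4,"dy": 0,"dz": 0,"roll": 0,"jaw": 1},
    {"dx": -4,"dy": 0,"dz": 0,"roll": 0,"jaw": 1},
    {"dx": -4,"dy": 0,"dz": 0,"roll": 0,"jaw": 1},
    {"dx": -4,"dy": 0,"dz": 0.5,"roll": 0,"jaw": 1},
    {"dx": -4,"dy": 0,"dz": 0.5,"roll": 0,"jaw": 1},
    {"dx": -4,"dy": 0,"dz": 0.5,"roll": 0,"jaw": 1},
    {"dx": -4,"dy": 0,"dz": 0.5,"roll": 0,"jaw": 1},
    {"dx": 0,"dy": 0,"dz": 0,"roll": 0,"jaw": 1},
  ],
  force=8,
)

```text
time_s: 10.9
ee_pos: [0.4285, -0.3421, 0.1195]
eef_rot: [-3.141, 0.001, -0.099]
force: [0.4, -1.0, -0.9]
grip_width: 0.0282
grip_force: 8.0
```

```bash
python3 tilt.py
```

```text
tilt 0.3676 face dist (22) 33.5 0.37 3109 of 3655
along-axis range (38..105) [ 40.6 100.8] y [-17.6  17.6]
shift(mm, present axes) [51.4 -1.2  0.4] roll -0.16 | now [ 0.4287 -0.3421  0.1194] yaw -5.66 t 10.95 w 0.0278 f [ 0.3  0.5 -1.6]
```

It pivots, but the handle also creeps sideways in the pads: about 11 mm off-axis at a tilt of 0.37. I'll straighten it, seat it, and regrip about 10 mm off-centre the other way so it ends up centred.

send_rows(
  rows=[
    {"dx": 5,"dy": 0,"dz": 0,"roll": 0,"jaw": 1},
    {"dx": 5,"dy": 0,"dz": 0,"roll": 0,"jaw": 1},
    {"dx": 5,"dy": 0,"dz": 0,"roll": 0,"jaw": 1},
    {"dx": 5,"dy": 0,"dz": 0,"roll": 0,"jaw": 1},
    {"dx": 5,"dy": 0,"dz": 0,"roll": 0,"jaw": 1},
    {"dx": 5,"dy": 0,"dz": 0,"roll": 0,"jaw": 1},
    {"dx": 5,"dy": 0,"dz": 0,"roll": 0,"jaw": 1},
    {"dx": 5,"dy": 0,"dz": 0,"roll": 0,"jaw": 1},
    {"dx": 5,"dy": 0,"dz": 0,"roll": 0,"jaw": 1},
    {"dx": 0,"dy": 0,"dz": 0,"roll": 0,"jaw": 1},
  ],
  force=8,
)

```text
time_s: 11.78
ee_pos: [0.4754, -0.3467, 0.1205]
eef_rot: [3.141, -0.001, -0.098]
force: [-0.4, 1.6, 6.1]
grip_width: 0.0279
grip_force: 8.0
```

```bash
python3 tilt.py
```

```text
tilt 0.1627 face dist (22) 20.2 0.36 2396 of 2814
along-axis range (38..105) [27.8 85.2] y [-17.6  17.7]
shift(mm, present axes) [ 4.6 -1.1  1.5] roll -0.1 | now [ 0.4753 -0.3467  0.1205] yaw -5.6 t 11.83 w 0.0278 f [-0.2  2.   6. ]
```

The front edge of the head is sitting on the +x rim. I'll lift a little, shift back, go in deeper, then straighten.

send_rows(
  rows=[
    {"dx": 0,"dy": 0,"dz": -8,"roll": 0,"jaw": 1},
    {"dx": 0,"dy": 0,"dz": -2,"roll": 0,"jaw": 1},
    {"dx": -7,"dy": 0,"dz": 0,"roll": 0,"jaw": 1},
    {"dx": -5,"dy": 0,"dz": 0,"roll": 0,"jaw": 1},
    {"dx": 0,"dy": 0,"dz": 8,"roll": 0,"jaw": 1},
    {"dx": 0,"dy": 0,"dz": 10,"roll": 0,"jaw": 1},
    {"dx": 0,"dy": 0,"dz": 10,"roll": 0,"jaw": 1},
    {"dx": 0,"dy": 0,"dz": 0,"roll": 0,"jaw": 1},
  ],
  force=15,
)

```text
time_s: 12.5
ee_pos: [0.4619, -0.345, 0.0992]
eef_rot: [-3.14, 0.001, -0.098]
force: [4.2, -0.3, -3.1]
grip_width: 0.028
grip_force: 15.0
```

```bash
python3 tilt.py
```

```text
tilt 0.1823 face dist (22) 21.3 0.38 2517 of 2912
along-axis range (38..105) [27.6 88.5] y [-17.6  17.6]
shift(mm, present axes) [ 18.1  -0.8 -18.9] roll -0.14 | now [ 0.4619 -0.345   0.1001] yaw -5.64 t 12.55 w 0.0281 f [ 1.6 -0.7 -1.3]
```

send_rows(
  rows=[
    {"dx": 5,"dy": 0,"dz": 0,"roll": 0,"jaw": 1},
    {"dx": 5,"dy": 0,"dz": 0,"roll": 0,"jaw": 1},
    {"dx": 5,"dy": 0,"dz": 0,"roll": 0,"jaw": 1},
    {"dx": 5,"dy": 0,"dz": 0,"roll": 0,"jaw": 1},
    {"dx": 3,"dy": 0,"dz": 0,"roll": 0,"jaw": 1},
    {"dx": 0,"dy": 0,"dz": 0,"roll": 0,"jaw": 1},
  ],
  force=8,
)

```text
time_s: 13.05
ee_pos: [0.4856, -0.3477, 0.1016]
eef_rot: [3.142, -0.0, -0.098]
force: [-1.0, 0.8, -1.3]
grip_width: 0.0282
grip_force: 8.0
```

```bash
python3 tilt.py
```

```text
tilt 0.0628 face dist (22) 16.0 0.34 1660 of 1974
along-axis range (38..105) [27.2 71.4] y [-17.6  17.6]
shift(mm, present axes) [ -5.5  -1.1 -17.5] roll -0.12 | now [ 0.4854 -0.3476  0.1015] yaw -5.62 t 13.1 w 0.0281 f [ 0.  -0.3 -1.6]
```

send_rows(
  rows=[
    {"dx": 2,"dy": -0.5,"dz": 8,"roll": 0,"jaw": 1},
    {"dx": 0,"dy": 0,"dz": 8,"roll": 0,"jaw": 1},
    {"dx": 0,"dy": 0,"dz": 0,"roll": 0,"jaw": 1},
    {"dx": 0,"dy": 0,"dz": 0,"roll": 0,"jaw": -1},
    {"dx": 0,"dy": 0,"dz": 0,"roll": 0,"jaw": -1},
    {"dx": 0,"dy": 0,"dz": 0,"roll": 0,"jaw": -1},
    {"dx": 0,"dy": 0,"dz": 0,"roll": 0,"jaw": -1},
    {"dx": 0,"dy": 0,"dz": -8,"roll": 0,"jaw": 0},
    {"dx": 0,"dy": 0,"dz": -8,"roll": 0,"jaw": 0},
    {"dx": 0,"dy": 0,"dz": 0,"roll": 0,"jaw": 0},
  ],
  force=8,
)

```text
time_s: 13.93
ee_pos: [0.4878, -0.348, 0.104]
eef_rot: [3.14, -0.003, -0.098]
force: [-0.1, 0.6, 1.0]
grip_width: 0.0474
grip_force: 0.0
```

```bash
python3 tilt.py; python3 - <<'E'
from sc import *
q,T,c,o=scan("wrist")
P=cloud(c); z=P[:,:,2]
m=(z>.15)&(z<.175)&(abs(P[:,:,0]-.48)<.05)&(abs(P[:,:,1]+.345)<.04); m=(T[:,:,2]>-60)&(T[:,:,2]<-30)&(abs(T[:,:,0])<40)&(abs(T[:,:,1])<16)
print(m.sum(),np.percentile(T[m],[2,50,98],axis=0).round(1))
E
```

```text
tilt 0.0321 face dist (22) 15.9 0.37 736 of 1077
along-axis range (38..105) [48.2 74.1] y [-17.6  17.7]
shift(mm, present axes) [ -7.7  -1.  -15.9] roll -0.14 | now [ 0.4876 -0.3478  0.1031] yaw -5.64 t 13.98 w 0.0468 f [0.5 0.7 0.2]
5396 [[-13.7 -13.4 -39.7]
 [  4.3  -0.3 -37.8]
 [ 17.5  12.8 -31.4]]
```

send_rows(
  rows=[
    {"dx": 5,"dy": -0.3,"dz": 0,"roll": 0,"jaw": 0},
    {"dx": 0,"dy": 0,"dz": 0,"roll": 0,"jaw": 1},
    {"dx": 0,"dy": 0,"dz": 0,"roll": 0,"jaw": 1},
    {"dx": 0,"dy": 0,"dz": 0,"roll": 0,"jaw": 1},
    {"dx": 0,"dy": 0,"dz": 0,"roll": 0,"jaw": 1},
    {"dx": 0,"dy": 0,"dz": 0,"roll": 0,"jaw": 1},
    {"dx": 0,"dy": 0,"dz": 0,"roll": 0,"jaw": 1},
    {"dx": 0,"dy": 0,"dz": 0,"roll": 0,"jaw": 1},
    {"dx": 0,"dy": 0,"dz": -8,"roll": 0,"jaw": 1},
    {"dx": 0,"dy": 0,"dz": -12,"roll": 0,"jaw": 1},
    {"dx": -4,"dy": 0,"dz": 0,"roll": 0,"jaw": 1},
    {"dx": -4,"dy": 0,"dz": 0,"roll": 0,"jaw": 1},
  ],
  force=10,
)

```text
time_s: 15.03
ee_pos: [0.4842, -0.347, 0.1228]
eef_rot: [3.14, -0.002, -0.098]
force: [-0.2, 0.5, -2.0]
grip_width: 0.0281
grip_force: 10.0
```

send_rows(
  rows=[
    {"dx": -4,"dy": 0,"dz": 0,"roll": 0,"jaw": 1},
    {"dx": -4,"dy": 0,"dz": -0.5,"roll": 0,"jaw": 1},
    {"dx": -4,"dy": 0,"dz": -0.5,"roll": 0,"jaw": 1},
    {"dx": -4,"dy": 0,"dz": 0,"roll": 0,"jaw": 1},
    {"dx": -4,"dy": 0,"dz": 0,"roll": 0,"jaw": 1},
    {"dx": -4,"dy": 0,"dz": 0,"roll": 0,"jaw": 1},
    {"dx": -4,"dy": 0,"dz": 0,"roll": 0,"jaw": 1},
    {"dx": -4,"dy": 0,"dz": 0.5,"roll": 0,"jaw": 1},
    {"dx": -4,"dy": 0,"dz": 0.5,"roll": 0,"jaw": 1},
    {"dx": -4,"dy": 0,"dz": 0.5,"roll": 0,"jaw": 1},
    {"dx": 0,"dy": 0,"dz": 0,"roll": 0,"jaw": 1},
  ],
)

```text
time_s: 15.95
ee_pos: [0.4435, -0.3428, 0.121]
eef_rot: [-3.141, 0.001, -0.099]
force: [1.4, -0.9, -1.4]
grip_width: 0.0279
grip_force: 10.0
```

```bash
python3 tilt.py
```

```text
tilt 0.3068 face dist (22) 24.1 0.43 2615 of 3105
along-axis range (38..105) [ 46.5 106.1] y [-17.6  17.6]
shift(mm, present axes) [36.5 -0.4  1.9] roll -0.16 | now [ 0.4437 -0.3428  0.1209] yaw -5.66 t 16.0 w 0.0282 f [-0.3 -0.3 -1.8]
```

send_rows(
  rows=[
    {"dx": -4,"dy": 0,"dz": 0.5,"roll": 0,"jaw": 1},
    {"dx": -4,"dy": 0,"dz": 0.5,"roll": 0,"jaw": 1},
    {"dx": -4,"dy": 0,"dz": 0.5,"roll": 0,"jaw": 1},
    {"dx": -4,"dy": 0,"dz": 0.7,"roll": 0,"jaw": 1},
    {"dx": -4,"dy": 0,"dz": 0.7,"roll": 0,"jaw": 1},
    {"dx": -4,"dy": 0,"dz": 0.7,"roll": 0,"jaw": 1},
    {"dx": -4,"dy": 0,"dz": 0.7,"roll": 0,"jaw": 1},
    {"dx": 0,"dy": 0,"dz": 0,"roll": 0,"jaw": 1},
  ],
)

```text
time_s: 16.67
ee_pos: [0.4156, -0.34, 0.1166]
eef_rot: [-3.141, 0.001, -0.099]
force: [0.3, -0.8, -1.5]
grip_width: 0.0278
grip_force: 10.0
```

```bash
python3 tilt.py
```

```text
tilt 0.5453 face dist (22) 30.3 0.42 3945 of 4543
along-axis range (38..105) [ 50.3 111.8] y [-17.6  17.6]
shift(mm, present axes) [64.5 -0.4 -2.4] roll -0.16 | now [ 0.4158 -0.34    0.1167] yaw -5.66 t 16.72 w 0.0276 f [ 0.4  0.  -1.1]
```

send_rows(
  rows=[
    {"dx": -3,"dy": 0,"dz": 0.5,"roll": 0,"jaw": 1},
    {"dx": -1.7,"dy": 0,"dz": 0.3,"roll": 0,"jaw": 1},
    {"dx": 0,"dy": 0,"dz": 0,"roll": 0,"jaw": 1},
  ],
)

```text
time_s: 16.97
ee_pos: [0.4115, -0.3396, 0.116]
eef_rot: [3.142, -0.0, -0.098]
force: [2.4, -0.9, -1.5]
grip_width: 0.0279
grip_force: 10.0
```

send_rows(
  rows=[
    {"dx": 0,"dy": 0,"dz": 0,"roll": 0,"jaw": 1},
    {"dx": 0,"dy": 0,"dz": 0,"roll": 0,"jaw": 1},
    {"dx": 0,"dy": 0,"dz": -8,"roll": 0,"jaw": 1},
    {"dx": 0,"dy": 0,"dz": -25,"roll": 0,"jaw": 1},
    {"dx": 0,"dy": 0,"dz": -30,"roll": 0,"jaw": 1},
    {"dx": 0,"dy": 0,"dz": -30,"roll": 0,"jaw": 1},
    {"dx": 0,"dy": 0,"dz": -10,"roll": 0,"jaw": 1},
    {"dx": 0,"dy": 0,"dz": 0,"roll": 0,"jaw": 1},
  ],
  force=45,
)

```text
time_s: 17.63
ee_pos: [0.4123, -0.3402, 0.2216]
eef_rot: [3.139, -0.003, -0.098]
force: [0.7, 0.1, -1.7]
grip_width: 0.0278
grip_force: 45.0
```

```bash
python3 tilt.py
```

```text
tilt 0.5764 face dist (22) 31.1 0.42 4202 of 4790
along-axis range (38..105) [ 51.  112.9] y [-17.7  17.7]
shift(mm, present axes) [ 68.4  -0.5 100.3] roll -0.14 | now [ 0.4118 -0.3397  0.2192] yaw -5.64 t 17.68 w 0.0278 f [-0.1 -0.8 -2.4]
```

```bash
python3 - <<'E'
from sc import *
to([.5511,-.0348,.2192],-15)
E
```

```text
shift(mm, present axes) [ 1.087e+02 -3.171e+02 -1.000e-01] roll 9.36 | now [ 0.4118 -0.3397  0.2192] yaw -5.64 t 17.68 w 0.0278 f [-0.1 -0.8 -2.4]
```

send_rows(
  rows=[
    {"dx": 5,"dy": -14,"dz": 0,"roll": 0,"jaw": 1},
    {"dx": 10,"dy": -28,"dz": 0,"roll": 0,"jaw": 1},
    {"dx": 10,"dy": -32,"dz": 0,"roll": 0,"jaw": 1},
    {"dx": 10,"dy": -32,"dz": 0,"roll": 0,"jaw": 1},
    {"dx": 10,"dy": -32,"dz": 0,"roll": 0,"jaw": 1},
    {"dx": 10,"dy": -32,"dz": 0,"roll": 0,"jaw": 1},
    {"dx": 10,"dy": -32,"dz": 0,"roll": 0,"jaw": 1},
    {"dx": 10,"dy": -32,"dz": 0,"roll": 0,"jaw": 1},
    {"dx": 10,"dy": -32,"dz": 0,"roll": 0,"jaw": 1},
    {"dx": 10,"dy": -28,"dz": 0,"roll": 0,"jaw": 1},
    {"dx": 5,"dy": -16,"dz": 0,"roll": 0,"jaw": 1},
    {"dx": 0,"dy": -7,"dz": 0,"roll": 0,"jaw": 1},
  ],
)

```text
time_s: 18.68
ee_pos: [0.5423, -0.0318, 0.2166]
eef_rot: [-3.141, 0.004, -0.096]
force: [-0.9, -0.2, -1.5]
grip_width: 0.0276
grip_force: 45.0
```

send_rows(
  rows=[
    {"dx": 0,"dy": 0,"dz": 0,"roll": 4.7,"jaw": 1},
    {"dx": 0,"dy": 0,"dz": 0,"roll": 4.7,"jaw": 1},
    {"dx": 0,"dy": 0,"dz": 0,"roll": 0,"jaw": 1},
    {"dx": 0,"dy": 0,"dz": 0,"roll": 0,"jaw": 1},
  ],
)

```text
time_s: 19.02
ee_pos: [0.5418, -0.0345, 0.2179]
eef_rot: [3.141, 0.002, -0.261]
force: [-0.4, 0.5, -2.0]
grip_width: 0.0279
grip_force: 45.0
```

```bash
python3 tilt.py; python3 - <<'E'
from sc import *
to([.5511,-.0348,.1947],-15)
for nm in ("wrist","top","scene"):
    q,T,c,o=scan(nm,"r_"+nm)
    P=cloud(c); f=c["frame"]; hsv=cv2.cvtColor(f,cv2.COLOR_RGB2HSV); H,S,V=[hsv[:,:,i] for i in range(3)]
    a=(H>15)&(H<38)&(S>110)&(P[:,:,2]>.035)&(P[:,:,2]<.092)&(abs(P[:,:,0]-.657)<.07)&(abs(P[:,:,1]+.063)<.07)
    a=cv2.erode(cv2.morphologyEx(a.astype(np.uint8),cv2.MORPH_CLOSE,np.ones((7,7))),np.ones((3,3)))>0
    p=P[a]
    if len(p)<100: print(nm,len(p)); continue
    for _ in range(4):
        cc=p.mean(0); vt=np.linalg.svd(p-cc,full_matrices=False)[2]; n=vt[2]*np.sign(vt[2][2]); r=(p-cc)@n; p=p[abs(r)<2.5*r.std()]
    print(nm,len(p),"n",n.round(3),"tilt",np.arccos(n[2]).round(3),"yaw",np.degrees(np.arctan2(-n[1],-n[0])).round(1),"c",cc.round(4),"rms",r.std().round(5))
E
```

```text
tilt 0.576 face dist (22) 31.1 0.43 4183 of 4783
along-axis range (38..105) [ 50.9 112.9] y [-17.6  17.7]
shift(mm, present axes) [ 20.5 316.9  99.2] roll -9.41 | now [ 0.5419 -0.0345  0.2182] yaw -14.91 t 19.07 w 0.0277 f [ 0.3  0.3 -0.7]
shift(mm, present axes) [ 9.  -2.1 23.5] roll 0.09 | now [ 0.5419 -0.0345  0.2182] yaw -14.91 t 19.07 w 0.0277 f [ 0.3  0.3 -0.7]
wrist 4818 n [-0.528  0.137  0.838] tilt 0.577 yaw -14.6 c [ 0.6587 -0.0653  0.0641] rms 0.0007
top 485 n [ 0.974 -0.158  0.165] tilt 1.406 yaw 170.8 c [ 0.6681 -0.0642  0.0736] rms 0.01202
scene 221 n [-0.516  0.134  0.846] tilt 0.562 yaw -14.6 c [ 0.6673 -0.0676  0.0716] rms 0.00054
```

View pics/r_wrist.png

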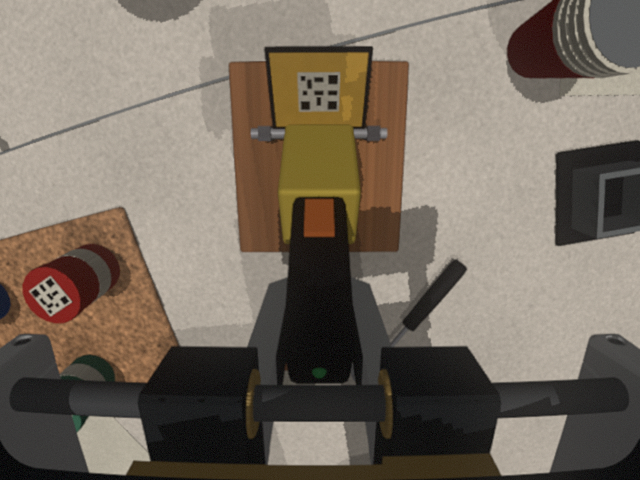

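The wrist view shows the code at about (319,92), centred ahead of the scanner. The card tilt measures 0.577 and the scanner tilt 0.576. I'll cast the code's centre onto the card plane.

```bash
python3 - <<'E'
from sc import *
c=camera("wrist"); f=c["frame"]; hsv=cv2.cvtColor(f,cv2.COLOR_RGB2HSV); S=hsv[:,:,1]
b=np.zeros((480,640),np.uint8); b[62:122,285:355]=(S[62:122,285:355]<90)
b=cv2.morphologyEx(cv2.morphologyEx(b,cv2.MORPH_CLOSE,np.ones((7,7))),cv2.MORPH_OPEN,np.ones((9,9)))
k=max(cv2.findContours(b,cv2.RETR_EXTERNAL,cv2.CHAIN_APPROX_NONE)[0],key=cv2.contourArea); rc=cv2.minAreaRect(k); print(rc)
n=np.array([-.528,.137,.838]); n/=np.linalg.norm(n); cc=np.array([.6587,-.0653,.0641])
d=world(c,[rc[0]],0.)[0]; o=world(c,[rc[0]],.3)[0]; C=o+((cc-o)@n)/((d-o)@n)*(d-o); print("code",C)
y=np.radians(-14.6); g=C-.1098*np.array([np.cos(y),np.sin(y),0])+[0,0,.1523-.019]; print(g); to(g,-14.6)
E
```

```text
((318.5, 92.0), (38.0, 41.0), 90.0)
code [ 0.65553005 -0.06408576  0.0619042 ]
[ 0.54927558 -0.03640854  0.1952042 ]
shift(mm, present axes) [ 7.3  0.3 23.7] roll -0.39 | now [ 0.5423 -0.0342  0.2189] yaw -14.99 t 19.27 w 0.0276 f [-0.   0.2 -1.6]
```

send_rows(
  rows=[
    {"dx": 2,"dy": 0.3,"dz": 6,"roll": -0.3,"jaw": 1},
    {"dx": 3,"dy": 0,"dz": 10,"roll": 0,"jaw": 1},
    {"dx": 2.5,"dy": 0,"dz": 7.7,"roll": 0,"jaw": 1},
    {"dx": 0,"dy": 0,"dz": 0,"roll": 0,"jaw": 1},
    {"dx": 0,"dy": 0,"dz": 0,"roll": 0,"jaw": 1},
    {"dx": 0,"dy": 0,"dz": 0,"roll": 0,"jaw": 1},
    {"dx": 0,"dy": 0,"dz": 0,"roll": 0,"jaw": 1},
    {"dx": 0,"dy": 0,"dz": 0,"roll": 0,"jaw": 1},
    {"dx": 0,"dy": 0,"dz": 0,"roll": 0,"jaw": 1},
    {"dx": 0,"dy": 0,"dz": 0,"roll": 0,"jaw": 1},
    {"dx": 0,"dy": 0,"dz": 0,"roll": 0,"jaw": 1},
    {"dx": 0,"dy": 0,"dz": 0,"roll": 0,"jaw": 1},
  ],
)

```text
time_s: 20.27
ee_pos: [0.5496, -0.0362, 0.1954]
eef_rot: [-3.142, -0.0, -0.257]
force: [-0.1, -0.0, -1.3]
grip_width: 0.0277
grip_force: 45.0
```

send_rows(
  rows=[
    {"dx": 0,"dy": 0,"dz": 0,"roll": 0,"jaw": 1},
    {"dx": 0,"dy": 0,"dz": 0,"roll": 0,"jaw": 1},
    {"dx": 0,"dy": 0,"dz": 0,"roll": 0,"jaw": 1},
    {"dx": 0,"dy": 0,"dz": 0,"roll": 0,"jaw": 1},
    {"dx": 0,"dy": 0,"dz": 0,"roll": 0,"jaw": 1},
    {"dx": 0,"dy": 0,"dz": 0,"roll": 0,"jaw": 1},
    {"dx": 0,"dy": 0,"dz": 0,"roll": 0,"jaw": 1},
    {"dx": 0,"dy": 0,"dz": 0,"roll": 0,"jaw": 1},
    {"dx": 0,"dy": 0,"dz": 0,"roll": 0,"jaw": 1},
    {"dx": 0,"dy": 0,"dz": 0,"roll": 0,"jaw": 1},
    {"dx": 0,"dy": 0,"dz": 0,"roll": 0,"jaw": 1},
    {"dx": 0,"dy": 0,"dz": 0,"roll": 0,"jaw": 1},
  ],
)

```text
time_s: 21.27
ee_pos: [0.5496, -0.0362, 0.1954]
eef_rot: [-3.142, -0.0, -0.257]
force: [0.2, 0.2, -0.7]
grip_width: 0.0283
grip_force: 45.0
```

```bash
python3 tilt.py; python3 - <<'E'
from sc import *
to([.5493,-.0364,.1952],-14.6)
o=get_obs(); R=Ro.from_euler("xyz",o["eef_rot"]).as_matrix()
s=o["ee_pos"]-.019*R[:,2]+R@[.1098,0,.1523]; print("spot",s,"code .6555 -.0641 .0619", "axis",R@[.545,0,.8385])
q,T,c,o=scan("scene","card_scene"); i=c["frame"]; cv2.imwrite("pics/cs.png",cv2.resize(i[170:330,180:400],None,fx=3.4,fy=3.4)[:,:,::-1])
E
```

```text
tilt 0.5759 face dist (22) 31.1 0.43 4067 of 4686
along-axis range (38..105) [ 51.  112.8] y [-17.6  17.6]
shift(mm, present axes) [ 11.5 317.3  76.3] roll -9.24 | now [ 0.5496 -0.0362  0.1953] yaw -14.74 t 21.32 w 0.0278 f [-0.5 -0.5 -2.3]
shift(mm, present axes) [-0.2  0.3  0.1] roll -0.14 | now [ 0.5496 -0.0362  0.1953] yaw -14.74 t 21.32 w 0.0278 f [-0.5 -0.5 -2.3]
spot [ 0.65573813 -0.06412467  0.06203139] code .6555 -.0641 .0619 axis [ 0.52703767 -0.13862267 -0.83852388]
```

View pics/cs.png

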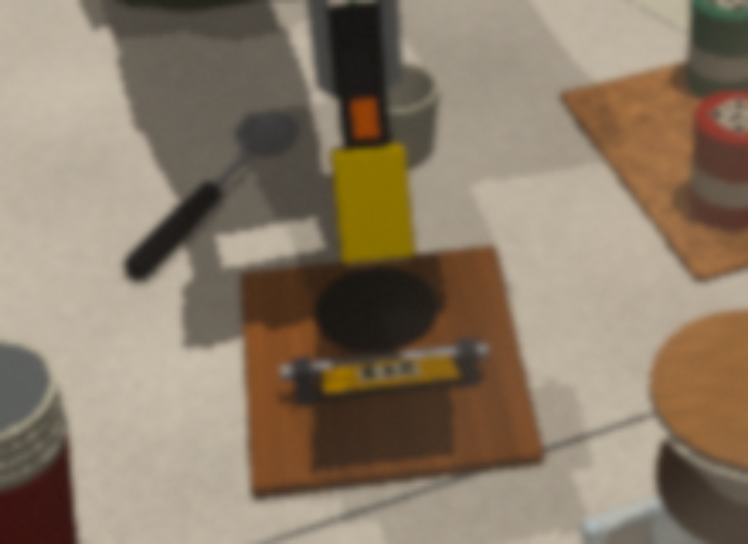

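The read looks square and centred: the aiming spot is within about 0.3 mm of the code, and the scene view shows the card untouched. Next I'll go back and straighten the scanner by pressing its front face against the outside of the fixed socket wall.

```bash
python3 - <<'E'
from sc import *
to([.3347,-.3331,.2153],-5.5)
E
```

```text
shift(mm, present axes) [-132.3  341.8  -19.9] roll -9.24 | now [ 0.5496 -0.0362  0.1954] yaw -14.74 t 21.37 w 0.0281 f [-0.   0.5 -1.4]
```

send_rows(
  rows=[
    {"dx": -8,"dy": 5,"dz": -10,"roll": 0,"jaw": 1},
    {"dx": -15,"dy": 20,"dz": -10,"roll": 0,"jaw": 1},
    {"dx": -13,"dy": 33,"dz": 0,"roll": 0,"jaw": 1},
    {"dx": -13,"dy": 33,"dz": 0,"roll": 0,"jaw": 1},
    {"dx": -13,"dy": 33,"dz": 0,"roll": 0,"jaw": 1},
    {"dx": -13,"dy": 33,"dz": 0,"roll": 0,"jaw": 1},
    {"dx": -13,"dy": 33,"dz": 0,"roll": 0,"jaw": 1},
    {"dx": -13,"dy": 33,"dz": 0,"roll": 0,"jaw": 1},
    {"dx": -13,"dy": 33,"dz": 0,"roll": 0,"jaw": 1},
    {"dx": -10,"dy": 33,"dz": 0,"roll": 0,"jaw": 1},
    {"dx": -6,"dy": 32,"dz": 0,"roll": 0,"jaw": 1},
    {"dx": -2.3,"dy": 20.8,"dz": 0,"roll": 0,"jaw": 1},
  ],
)

```text
time_s: 22.37
ee_pos: [0.333, -0.3353, 0.2156]
eef_rot: [3.141, -0.0, -0.259]
force: [0.6, -0.0, -1.4]
grip_width: 0.0279
grip_force: 45.0
```

send_rows(
  rows=[
    {"dx": 0,"dy": 0,"dz": 0,"roll": -4.6,"jaw": 1},
    {"dx": 0,"dy": 0,"dz": 0,"roll": -4.6,"jaw": 1},
    {"dx": 0,"dy": 0,"dz": 0,"roll": 0,"jaw": 1},
    {"dx": 0,"dy": 0,"dz": 0,"roll": 0,"jaw": 1},
  ],
)

```text
time_s: 22.7
ee_pos: [0.3347, -0.3331, 0.2154]
eef_rot: [3.141, -0.0, -0.099]
force: [-0.2, 0.7, -0.4]
grip_width: 0.0278
grip_force: 45.0
```

```bash
python3 tilt.py;python3 - <<'E'
from sc import *
to([.3347,-.3331,.1015],-5.5)
q,T,c,o=scan("wrist")
P=cloud(c); s=(P[:,:,2]>.045)&(P[:,:,2]<.054)&(abs(P[:,:,0]-.48)<.05)&(abs(P[:,:,1]+.345)<.05); w=(P[s][:,:2]*1000).astype(np.float32); print("rim",cv2.minAreaRect(w),len(w))
E
```

```text
tilt 0.5759 face dist (22) 31.1 0.43 4161 of 4746
along-axis range (38..105) [ 51.  113.1] y [-17.7  17.7]
shift(mm, present axes) [145.8  -1.5  96.4] roll -0.18 | now [ 0.3348 -0.333   0.2154] yaw -5.68 t 22.75 w 0.028 f [-0.2 -0.2 -0.9]
shift(mm, present axes) [-1.000e-01  1.000e-01  1.139e+02] roll -0.18 | now [ 0.3348 -0.333   0.2154] yaw -5.68 t 22.75 w 0.028 f [-0.2 -0.2 -0.9]
rim ((479.0830383300781, -347.3838806152344), (68.80753326416016, 68.44561767578125), 85.17108154296875) 2232
```

send_rows(
  rows=[
    {"dx": 0,"dy": 0,"dz": 15,"roll": 0,"jaw": 1},
    {"dx": 0,"dy": 0,"dz": 32,"roll": 0,"jaw": 1},
    {"dx": 0,"dy": 0,"dz": 34,"roll": 0,"jaw": 1},
    {"dx": 0,"dy": 0,"dz": 22,"roll": 0,"jaw": 1},
    {"dx": 0,"dy": 0,"dz": 9,"roll": 0,"jaw": 1},
    {"dx": 8,"dy": 0,"dz": 0,"roll": 0,"jaw": 1},
    {"dx": 8,"dy": 0,"dz": 0,"roll": 0,"jaw": 1},
  ],
)

```text
time_s: 23.38
ee_pos: [0.3516, -0.3351, 0.1044]
eef_rot: [3.141, -0.001, -0.098]
force: [1.1, -0.2, -0.7]
grip_width: 0.0277
grip_force: 45.0
```

send_rows(
  rows=[
    {"dx": 4,"dy": 0,"dz": 0,"roll": 0,"jaw": 1},
    {"dx": 4,"dy": 0,"dz": -1,"roll": 0,"jaw": 1},
    {"dx": 4,"dy": 0,"dz": -1,"roll": 0,"jaw": 1},
    {"dx": 4,"dy": 0,"dz": -1,"roll": 0,"jaw": 1},
    {"dx": 4,"dy": 0,"dz": -1,"roll": 0,"jaw": 1},
    {"dx": 4,"dy": 0,"dz": -1,"roll": 0,"jaw": 1},
    {"dx": 4,"dy": 0,"dz": -1,"roll": 0,"jaw": 1},
    {"dx": 4,"dy": 0,"dz": -1,"roll": 0,"jaw": 1},
    {"dx": 4,"dy": 0,"dz": -1,"roll": 0,"jaw": 1},
    {"dx": 4,"dy": 0,"dz": -1,"roll": 0,"jaw": 1},
    {"dx": 0,"dy": 0,"dz": 0,"roll": 0,"jaw": 1},
  ],
  force=10,
)

```text
time_s: 24.3
ee_pos: [0.3912, -0.3386, 0.1125]
eef_rot: [3.141, -0.001, -0.096]
force: [0.3, 0.2, -1.0]
grip_width: 0.0281
grip_force: 10.0
```

```bash
python3 tilt.py
```

```text
tilt 0.2847 face dist (22) 23.2 0.39 2376 of 2888
along-axis range (38..105) [ 46.6 103.1] y [-17.6  17.6]
shift(mm, present axes) [89.4 -1.1 -6.6] roll -0.02 | now [ 0.3909 -0.3385  0.1123] yaw -5.52 t 24.35 w 0.0279 f [ 0.4  0.6 -2.1]
```

send_rows(
  rows=[
    {"dx": 4,"dy": 0,"dz": 0,"roll": 0,"jaw": 1},
    {"dx": 4,"dy": 0,"dz": 0,"roll": 0,"jaw": 1},
    {"dx": 4,"dy": 0,"dz": 0,"roll": 0,"jaw": 1},
    {"dx": 4,"dy": 0,"dz": 0,"roll": 0,"jaw": 1},
    {"dx": 4,"dy": 0,"dz": 0,"roll": 0,"jaw": 1},
    {"dx": 4,"dy": 0,"dz": 0,"roll": 0,"jaw": 1},
    {"dx": 4,"dy": 0,"dz": 0,"roll": 0,"jaw": 1},
    {"dx": 4,"dy": 0,"dz": 0,"roll": 0,"jaw": 1},
    {"dx": 0,"dy": 0,"dz": 0,"roll": 0,"jaw": 1},
  ],
)

```text
time_s: 25.1
ee_pos: [0.423, -0.3416, 0.1123]
eef_rot: [3.142, -0.0, -0.096]
force: [-0.3, 0.7, -2.5]
grip_width: 0.0279
grip_force: 10.0
```

```bash
python3 tilt.py
```

```text
tilt 0.0724 face dist (22) 14.8 0.35 1238 of 1572
along-axis range (38..105) [45.5 83.6] y [-17.7  17.6]
shift(mm, present axes) [57.4 -1.1 -6.7] roll -0.03 | now [ 0.4227 -0.3416  0.1122] yaw -5.53 t 25.15 w 0.0282 f [-0.2 -0.1 -1. ]
```

send_rows(
  rows=[
    {"dx": 4,"dy": 0,"dz": 0,"roll": 0,"jaw": 1},
    {"dx": 4,"dy": 0,"dz": 0,"roll": 0,"jaw": 1},
    {"dx": 1.5,"dy": 0,"dz": 0,"roll": 0,"jaw": 1},
    {"dx": 0,"dy": 0,"dz": 0,"roll": 0,"jaw": 1},
  ],
)

```text
time_s: 25.48
ee_pos: [0.4321, -0.3426, 0.1123]
eef_rot: [3.141, -0.0, -0.096]
force: [-1.3, 0.1, -0.8]
grip_width: 0.0281
grip_force: 10.0
```

send_rows(
  rows=[
    {"dx": 0,"dy": 0,"dz": 0,"roll": 0,"jaw": 1},
    {"dx": 0,"dy": 0,"dz": 0,"roll": 0,"jaw": 1},
    {"dx": -5,"dy": 0,"dz": 0,"roll": 0,"jaw": 1},
    {"dx": -5,"dy": 0,"dz": -10,"roll": 0,"jaw": 1},
    {"dx": 0,"dy": 0,"dz": -30,"roll": 0,"jaw": 1},
    {"dx": 0,"dy": 0,"dz": -20,"roll": 0,"jaw": 1},
    {"dx": 0,"dy": 0,"dz": 0,"roll": 0,"jaw": 1},
    {"dx": 0,"dy": 0,"dz": 0,"roll": 0,"jaw": 1},
  ],
  force=30,
)

```text
time_s: 26.15
ee_pos: [0.4217, -0.3418, 0.1735]
eef_rot: [3.14, -0.002, -0.097]
force: [0.2, 0.4, -2.0]
grip_width: 0.0279
grip_force: 30.0
```

```bash
python3 tilt.py
```

```text
tilt 0.0031 face dist (22) 13.0 0.3 1363 of 1629
along-axis range (38..105) [ 45.5 101.5] y [-17.6  17.7]
shift(mm, present axes) [58.8 -1.1 53.2] roll -0.05 | now [ 0.4213 -0.3414  0.1722] yaw -5.55 t 26.2 w 0.028 f [-1.2  0.3 -2.2]
```

Upright again (tilt 0.003). Now over the socket and down.

```bash
python3 - <<'E'
from sc import *
to([.4883,-.3477,.1725],-5.5)
E
```

```text
shift(mm, present axes) [67.3 -0.2 -0.3] roll -0.05 | now [ 0.4213 -0.3414  0.1722] yaw -5.55 t 26.2 w 0.028 f [-1.2  0.3 -2.2]
```

send_rows(
  rows=[
    {"dx": 15,"dy": 0,"dz": 0,"roll": 0,"jaw": 1},
    {"dx": 25,"dy": 0,"dz": 0,"roll": 0,"jaw": 1},
    {"dx": 20,"dy": 0,"dz": 0,"roll": 0,"jaw": 1},
    {"dx": 7.2,"dy": 0,"dz": 0,"roll": 0,"jaw": 1},
    {"dx": 0,"dy": 0,"dz": 0,"roll": 0,"jaw": 1},
    {"dx": 0,"dy": 0,"dz": 10,"roll": 0,"jaw": 1},
    {"dx": 0,"dy": 0,"dz": 20,"roll": 0,"jaw": 1},
    {"dx": 0,"dy": 0,"dz": 20,"roll": 0,"jaw": 1},
    {"dx": 0,"dy": 0,"dz": 12,"roll": 0,"jaw": 1},
    {"dx": 0,"dy": 0,"dz": 5,"roll": 0,"jaw": 1},
    {"dx": 0,"dy": 0,"dz": 2,"roll": 0,"jaw": 1},
    {"dx": 0,"dy": 0,"dz": 0,"roll": 0,"jaw": 1},
  ],
)

```text
time_s: 27.2
ee_pos: [0.4884, -0.3482, 0.1035]
eef_rot: [3.142, -0.0, -0.097]
force: [-0.1, 0.2, -1.5]
grip_width: 0.0278
grip_force: 30.0
```

```bash
python3 tilt.py
```

```text
tilt 0.0066 face dist (22) 12.8 0.32 1121 of 1429
along-axis range (38..105) [45.5 87.5] y [-17.6  17.7]
shift(mm, present axes) [ -8.9  -1.4 -14.9] roll -0.05 | now [ 0.4887 -0.3483  0.1041] yaw -5.55 t 27.25 w 0.0279 f [-0.6  0.1 -0.3]
```

send_rows(
  rows=[
    {"dx": 0,"dy": 0,"dz": 1.2,"roll": 0,"jaw": 1},
    {"dx": 0,"dy": 0,"dz": 0,"roll": 0,"jaw": 1},
    {"dx": 0,"dy": 0,"dz": 0,"roll": 0,"jaw": -1},
    {"dx": 0,"dy": 0,"dz": 0,"roll": 0,"jaw": -1},
    {"dx": 0,"dy": 0,"dz": 0,"roll": 0,"jaw": -1},
    {"dx": 0,"dy": 0,"dz": 0,"roll": 0,"jaw": -1},
    {"dx": 0,"dy": 0,"dz": 0,"roll": 0,"jaw": -1},
    {"dx": 0,"dy": 0,"dz": 0,"roll": 0,"jaw": -1},
    {"dx": 0,"dy": 0,"dz": -20,"roll": 0,"jaw": -1},
    {"dx": 0,"dy": 0,"dz": -40,"roll": 0,"jaw": -1},
    {"dx": 0,"dy": 0,"dz": -40,"roll": 0,"jaw": -1},
    {"dx": 0,"dy": 0,"dz": -15,"roll": 0,"jaw": -1},
  ],
)

```text
time_s: 28.25
ee_pos: [0.4896, -0.3488, 0.223]
eef_rot: [3.138, -0.006, -0.097]
force: [-0.2, 0.5, 0.5]
grip_width: 0.0912
grip_force: 0.0
```

```bash
python3 - <<'E'
from sc import *
q,T,c,o=scan("wrist"); P=cloud(c); z=P[:,:,2]
t=(z>.15)&(z<.18)&(abs(P[:,:,0]-.48)<.05)&(abs(P[:,:,1]+.345)<.03); w=(P[t][:,:2]*1000).astype(np.float32); print("handle top",cv2.minAreaRect(w),np.median(P[t][:,2]),np.percentile(P[t][:,2],[5,95]))
to([.5463,.237,.2200],-5.5)
E
```

```text
handle top ((480.6595458984375, -347.29400634765625), (28.08579444885254, 39.6657600402832), 85.20187377929688) 0.15984670417275615 [0.15603481 0.16125505]
shift(mm, present axes) [-5.000e-01 -5.888e+02  1.100e+00] roll -0.03 | now [ 0.49   -0.349   0.2239] yaw -5.53 t 28.3 w 0.0929 f [ 0.6 -0.2  3.7]
```

The scanner is fully down (its top measures 0.160). On to the tin.

send_rows(
  rows=[
    {"dx": 0,"dy": -15,"dz": 0,"roll": 0,"jaw": -1},
    {"dx": 0,"dy": -30,"dz": 0,"roll": 0,"jaw": -1},
    {"dx": 0,"dy": -36,"dz": 0,"roll": 0,"jaw": -1},
    {"dx": 0,"dy": -36,"dz": 0,"roll": 0,"jaw": -1},
    {"dx": 0,"dy": -36,"dz": 0,"roll": 0,"jaw": -1},
    {"dx": 0,"dy": -36,"dz": 0,"roll": 0,"jaw": -1},
    {"dx": 0,"dy": -36,"dz": 0,"roll": 0,"jaw": -1},
    {"dx": 0,"dy": -36,"dz": 0,"roll": 0,"jaw": -1},
    {"dx": 0,"dy": -36,"dz": 0,"roll": 0,"jaw": -1},
    {"dx": 0,"dy": -36,"dz": 0,"roll": 0,"jaw": -1},
    {"dx": 0,"dy": -36,"dz": 0,"roll": 0,"jaw": -1},
    {"dx": 0,"dy": -36,"dz": 0,"roll": 0,"jaw": -1},
  ],
)

```text
time_s: 29.3
ee_pos: [0.5266, 0.0575, 0.2157]
eef_rot: [3.141, 0.002, -0.096]
force: [0.7, 0.3, 1.0]
grip_width: 0.0938
grip_force: 0.0
```

send_rows(
  rows=[
    {"dx": 0,"dy": -36,"dz": 0,"roll": 0,"jaw": -1},
    {"dx": 0,"dy": -36,"dz": 0,"roll": 0,"jaw": -1},
    {"dx": 0,"dy": -36,"dz": 0,"roll": 0,"jaw": -1},
    {"dx": 0,"dy": -36,"dz": 0,"roll": 0,"jaw": -1},
    {"dx": 0,"dy": -26,"dz": 0,"roll": 0,"jaw": -1},
    {"dx": 0,"dy": -14,"dz": 0,"roll": 0,"jaw": -1},
    {"dx": 0,"dy": 0,"dz": 0,"roll": 0,"jaw": -1},
    {"dx": 0,"dy": 0,"dz": 0,"roll": 0,"jaw": -1},
  ],
)

```text
time_s: 29.97
ee_pos: [0.5449, 0.2381, 0.2161]
eef_rot: [3.141, 0.001, -0.096]
force: [-0.3, -0.2, 0.3]
grip_width: 0.0944
grip_force: 0.0
```

```bash
python3 - <<'E'
from sc import *
q,T,c,o=scan("wrist"); P=cloud(c); z=P[:,:,2]
m=(z>.08)&(z<.095)&(abs(P[:,:,0]-.547)<.045)&(abs(P[:,:,1]-.237)<.045)
print(m.sum(),cv2.minEnclosingCircle((P[m][:,:2]*1000).astype(np.float32)),np.median(P[m][:,2]))
to([.5463,.237,.035],-5.5)
E
```

```text
3673 ((545.3535766601562, 238.0572967529297), 30.867813110351562) 0.0882825830725252
shift(mm, present axes) [1.400e+00 1.000e-01 1.815e+02] roll -0.05 | now [0.5452 0.2374 0.2165] yaw -5.55 t 30.02 w 0.094 f [-0.8 -0.5  0.5]
```

send_rows(
  rows=[
    {"dx": 0.5,"dy": -0.4,"dz": 20,"roll": 0,"jaw": -1},
    {"dx": 0,"dy": 0,"dz": 38,"roll": 0,"jaw": -1},
    {"dx": 0,"dy": 0,"dz": 38,"roll": 0,"jaw": -1},
    {"dx": 0,"dy": 0,"dz": 38,"roll": 0,"jaw": -1},
    {"dx": 0,"dy": 0,"dz": 28,"roll": 0,"jaw": -1},
    {"dx": 0,"dy": 0,"dz": 14,"roll": 0,"jaw": -1},
    {"dx": 0,"dy": 0,"dz": 5,"roll": 0,"jaw": -1},
    {"dx": 0,"dy": 0,"dz": 0,"roll": 0,"jaw": 1},
    {"dx": 0,"dy": 0,"dz": 0,"roll": 0,"jaw": 1},
    {"dx": 0,"dy": 0,"dz": 0,"roll": 0,"jaw": 1},
    {"dx": 0,"dy": 0,"dz": 0,"roll": 0,"jaw": 1},
    {"dx": 0,"dy": 0,"dz": 0,"roll": 0,"jaw": 1},
  ],
  force=20,
)

```text
time_s: 31.02
ee_pos: [0.5465, 0.2386, 0.0372]
eef_rot: [-3.141, -0.001, -0.097]
force: [0.3, -0.8, 1.1]
grip_width: 0.0639
grip_force: 0.9
```

send_rows(
  rows=[
    {"dx": 0,"dy": 0,"dz": 0,"roll": 0,"jaw": 1},
    {"dx": 0,"dy": 0,"dz": 0,"roll": 0,"jaw": 1},
    {"dx": 0,"dy": 0,"dz": 0,"roll": 0,"jaw": 1},
    {"dx": 0,"dy": 0,"dz": 0,"roll": 0,"jaw": 1},
    {"dx": 0,"dy": 0,"dz": -10,"roll": 0,"jaw": 1},
    {"dx": 0,"dy": 0,"dz": -30,"roll": 0,"jaw": 1},
    {"dx": 0,"dy": 0,"dz": -35,"roll": 0,"jaw": 1},
    {"dx": 0,"dy": 0,"dz": -20,"roll": 0,"jaw": 1},
    {"dx": 0,"dy": 0,"dz": -5,"roll": 0,"jaw": 1},
    {"dx": 0,"dy": 0,"dz": 0,"roll": 0,"jaw": 1},
  ],
)

```text
time_s: 31.85
ee_pos: [0.5464, 0.2388, 0.1375]
eef_rot: [-3.141, -0.002, -0.097]
force: [-0.3, -0.1, -2.4]
grip_width: 0.0614
grip_force: 20.0
```

```bash
python3 - <<'E'
from sc import *
q,T,c,o=scan("wrist","tin"); 
hsv=cv2.cvtColor(c["frame"],cv2.COLOR_RGB2HSV); m=(abs(T[:,:,2]+34)<6)&(np.hypot(T[:,:,0],T[:,:,1])<38)
print("lid in tool",m.sum(),np.percentile(T[m],[1,50,99],axis=0).round(1))
to([.5508,-.0348,.150],-14.6)
E
```

```text
lid in tool 14587 [[-18.1 -33.  -38.5]
 [  5.6   0.1 -32.7]
 [ 28.9  33.1 -28.9]]
shift(mm, present axes) [ 31.4 271.6 -14.3] roll 9.07 | now [0.5457 0.2385 0.1356] yaw -5.53 t 31.9 w 0.0612 f [-1.1 -0.2 -2.4]
```

```bash
python3 - <<'E'
from sc import *
for nm in ("wrist","top"):
    c=camera(nm); P=cloud(c); V=c["frame"].max(2)
    m=((V<60)&(np.hypot(P[:,:,0]-.55,P[:,:,1]+.035)<.06)&(P[:,:,2]<.03)).astype(np.uint8)
    k=max(cv2.findContours(m,cv2.RETR_EXTERNAL,cv2.CHAIN_APPROX_NONE)[0],key=cv2.contourArea).reshape(-1,2)
    w=(world(c,k,.012)[:,:2]*1000).astype(np.float32); print(nm,cv2.fitEllipse(w),cv2.minEnclosingCircle(w))
E
```

```text
wrist ((547.656982421875, -26.772254943847656), (59.42475891113281, 87.429931640625), 98.236328125) ((549.019287109375, -36.1477165222168), 41.42670822143555)
top ((550.1990356445312, -35.67835998535156), (76.56651306152344, 77.18170166015625), 159.7562255859375) ((550.2719116210938, -35.754615783691406), 39.610023498535156)
```

send_rows(
  rows=[
    {"dx": 1.5,"dy": 12,"dz": 0,"roll": 0,"jaw": 1},
    {"dx": 3,"dy": 26,"dz": 0,"roll": 0,"jaw": 1},
    {"dx": 3.5,"dy": 32,"dz": 0,"roll": 0,"jaw": 1},
    {"dx": 3.5,"dy": 32,"dz": 0,"roll": 0,"jaw": 1},
    {"dx": 4,"dy": 32,"dz": 0,"roll": 0,"jaw": 1},
    {"dx": 4,"dy": 32,"dz": 0,"roll": 0,"jaw": 1},
    {"dx": 4,"dy": 32,"dz": 0,"roll": 0,"jaw": 1},
    {"dx": 4,"dy": 32,"dz": 0,"roll": 0,"jaw": 1},
    {"dx": 3,"dy": 26,"dz": 0,"roll": 0,"jaw": 1},
    {"dx": 1,"dy": 16.5,"dz": 0,"roll": 0,"jaw": 1},
    {"dx": 0,"dy": 0,"dz": 0,"roll": 4.5,"jaw": 1},
    {"dx": 0,"dy": 0,"dz": 0,"roll": 4.5,"jaw": 1},
  ],
)

```text
time_s: 33.0
ee_pos: [0.5502, -0.0376, 0.1349]
eef_rot: [3.141, 0.002, -0.259]
force: [0.4, 0.4, -1.1]
grip_width: 0.0616
grip_force: 20.0
```

send_rows(
  rows=[
    {"dx": 0,"dy": 0,"dz": 0,"roll": 0,"jaw": 1},
    {"dx": 0,"dy": 0,"dz": 0,"roll": 0,"jaw": 1},
    {"dx": 0,"dy": 0,"dz": 0,"roll": 0,"jaw": 1},
  ],
)

```text
time_s: 33.25
ee_pos: [0.5507, -0.0358, 0.1356]
eef_rot: [3.141, 0.001, -0.251]
force: [0.3, 0.1, -2.1]
grip_width: 0.0616
grip_force: 20.0
```

```bash
python3 - <<'E'
from sc import *
to([.551,-.0358,.0412],-14.6)
E
```

```text
shift(mm, present axes) [ 0.3 -0.1 94.4] roll 0.21 | now [ 0.5507 -0.0358  0.1356] yaw -14.39 t 33.25 w 0.0616 f [ 0.3  0.1 -2.1]
```

Lowering quickly at first, then slowly, stopping just above the coaster.

send_rows(
  rows=[
    {"dx": 0,"dy": 0,"dz": 12,"roll": 0,"jaw": 1},
    {"dx": 0,"dy": 0,"dz": 25,"roll": 0,"jaw": 1},
    {"dx": 0,"dy": 0,"dz": 25,"roll": 0,"jaw": 1},
    {"dx": 0,"dy": 0,"dz": 15,"roll": 0,"jaw": 1},
    {"dx": 0,"dy": 0,"dz": 7,"roll": 0,"jaw": 1},
    {"dx": 0,"dy": 0,"dz": 4,"roll": 0,"jaw": 1},
    {"dx": 0,"dy": 0,"dz": 2,"roll": 0,"jaw": 1},
    {"dx": 0,"dy": 0,"dz": 1,"roll": 0,"jaw": 1},
    {"dx": 0,"dy": 0,"dz": 1,"roll": 0,"jaw": 1},
    {"dx": 0,"dy": 0,"dz": 0,"roll": 0,"jaw": 1},
    {"dx": 0,"dy": 0,"dz": 0,"roll": 0,"jaw": 1},
  ],
)

```text
time_s: 34.17
ee_pos: [0.5514, -0.0357, 0.0447]
eef_rot: [-3.141, -0.001, -0.254]
force: [1.0, -0.5, -2.3]
grip_width: 0.0617
grip_force: 20.0
```

send_rows(
  rows=[
    {"dx": 0,"dy": 0,"dz": 0.5,"roll": 0,"jaw": 1},
    {"dx": 0,"dy": 0,"dz": 0.5,"roll": 0,"jaw": 1},
    {"dx": 0,"dy": 0,"dz": 0,"roll": 0,"jaw": 1},
  ],
)

```text
time_s: 34.42
ee_pos: [0.5511, -0.0357, 0.0432]
eef_rot: [-3.142, -0.0, -0.254]
force: [0.5, 0.0, -1.2]
grip_width: 0.0617
grip_force: 20.0
```

send_rows(
  rows=[
    {"dx": 0,"dy": 0,"dz": 0.6,"roll": 0,"jaw": 1},
    {"dx": 0,"dy": 0,"dz": 0.6,"roll": 0,"jaw": 1},
    {"dx": 0,"dy": 0,"dz": 0.4,"roll": 0,"jaw": 1},
    {"dx": 0,"dy": 0,"dz": 0,"roll": 0,"jaw": 1},
    {"dx": 0,"dy": 0,"dz": 0,"roll": 0,"jaw": 1},
  ],
)

```text
time_s: 34.83
ee_pos: [0.5511, -0.0357, 0.0415]
eef_rot: [-3.142, 0.0, -0.254]
force: [0.7, 0.2, -1.1]
grip_width: 0.0616
grip_force: 20.0
```

send_rows(
  rows=[
    {"dx": 0,"dy": 0,"dz": 0.4,"roll": 0,"jaw": 1},
    {"dx": 0,"dy": 0,"dz": 0.4,"roll": 0,"jaw": 1},
    {"dx": 0,"dy": 0,"dz": 0,"roll": 0,"jaw": 1},
    {"dx": 0,"dy": 0,"dz": 0,"roll": 0,"jaw": 1},
  ],
)

```text
time_s: 35.17
ee_pos: [0.5513, -0.0358, 0.041]
eef_rot: [-3.142, -0.001, -0.254]
force: [-0.1, -0.3, 2.2]
grip_width: 0.0619
grip_force: 20.0
```

The force has changed sign, so the tin is on the coaster. I'll release it and go straight up.

send_rows(
  rows=[
    {"dx": 0,"dy": 0,"dz": 0,"roll": 0,"jaw": -1},
    {"dx": 0,"dy": 0,"dz": 0,"roll": 0,"jaw": -1},
    {"dx": 0,"dy": 0,"dz": 0,"roll": 0,"jaw": -1},
    {"dx": 0,"dy": 0,"dz": 0,"roll": 0,"jaw": -1},
    {"dx": 0,"dy": 0,"dz": 0,"roll": 0,"jaw": -1},
    {"dx": 0,"dy": 0,"dz": 0,"roll": 0,"jaw": -1},
    {"dx": 0,"dy": 0,"dz": -8,"roll": 0,"jaw": -1},
    {"dx": 0,"dy": 0,"dz": -25,"roll": 0,"jaw": -1},
    {"dx": 0,"dy": 0,"dz": -35,"roll": 0,"jaw": -1},
    {"dx": 0,"dy": 0,"dz": -35,"roll": 0,"jaw": -1},
    {"dx": 0,"dy": 0,"dz": -35,"roll": 0,"jaw": -1},
    {"dx": 0,"dy": 0,"dz": -20,"roll": 0,"jaw": -1},
  ],
)

```text
time_s: 36.17
ee_pos: [0.5517, -0.0358, 0.2035]
eef_rot: [-3.141, -0.005, -0.254]
force: [0.6, -0.2, 0.6]
grip_width: 0.094
grip_force: 0.0
```

```bash
python3 - <<'E'
from sc import *
q,T,c,o=scan("wrist","fin"); P=cloud(c); z=P[:,:,2]
m=(z>.085)&(z<.1)&(np.hypot(P[:,:,0]-.55,P[:,:,1]+.0357)<.045)
print(m.sum(),cv2.minEnclosingCircle((P[m][:,:2]*1000).astype(np.float32)),np.median(P[m][:,2]),np.percentile(P[m][:,2],[3,97]))
print(o["time_s"],o["ee_pos"])
E
```

```text
4051 ((550.1553344726562, -36.16738510131836), 30.853763580322266) 0.09230458506401766 [0.0905917  0.09383901]
36.1667 [ 0.55174512 -0.03575827  0.2034782 ]
```

View pics/fin.png

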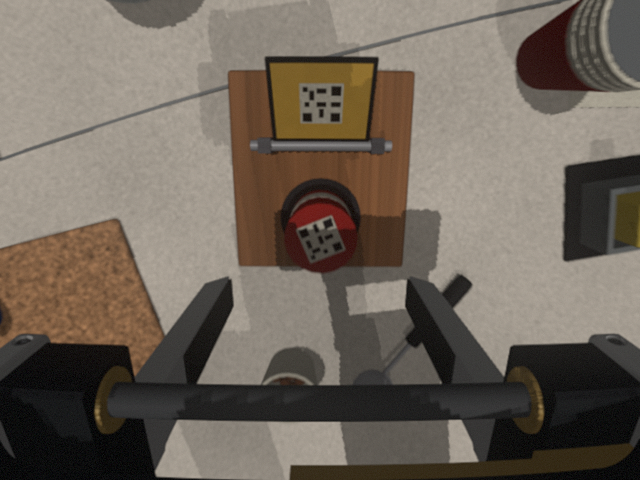

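The final view shows the tin upright at about (320,232) and centred on the black coaster: its measured centre is (0.550,-0.036) and the lid height 0.092. The card is untouched and the scanner is in its stand, so I'm handing in.

```bash
python3 -c "
from station import *
print(hand_in())"
```

```text
the job is handed in; nothing more can be done
None
```

The job is handed in at about 36 s. Both codes were aimed at square and held still for over a second (the scanner gives no read signal, so I couldn't confirm the reads). The scanner is fully down in its stand and the red tin stands upright on the coaster, within about 1 mm of its centre.

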